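# Change the outlet modules on the hi-fi rack carrier and latch its hold-down bar

### The job

Lift the hold-down bar out of its keeper, swing it well aside, pull the spent white module off its pegs and stand it upright in the grey tray. Seat every loose red, blue or black module fully home on the two pegs of the carrier bay of its own colour (either way round). Only then swing the bar back, lift it over the keeper and let it drop into the notch; leave the meter, the screwdriver and the mug alone.

Things in the scene. Friction and masses are not known exactly. Their poses are not given: they have to be found in the camera images.
- red_center (a point): Centre (40.5 mm up) of the red module, 0.3-0.6 kg, perhaps absent: box 76 (its x) x 56 x 45 mm high, with a black grip fin on its top's middle, 14 mm thick (its x), 44 mm long, 36 mm high; whole height 81 mm. Grip the fin across its thickness. Underside: two square sockets 16 mm wide, 24 mm deep, 22 mm either side of the middle along x. Same when turned half round.
- red_seat (a point): Middle of the top of the red bay plate (82 x 60 mm) on the carrier, 18 mm above the bench; axes as the carrier's. Two brass pegs, 12 mm thick, 20 mm high (top 6 mm tapered), stand 22 mm either side of it along its x. A module fully home lies flat here, centre point 40.5 mm above this one, x along this x. Bays lie 66 mm apart along the carrier's y; colours swap places.
- blue_center (a point): Centre (40.5 mm up) of the blue module, 0.3-0.6 kg, perhaps absent: box 76 (its x) x 56 x 45 mm high, with a black grip fin on its top's middle, 14 mm thick (its x), 44 mm long, 36 mm high; whole height 81 mm. Grip the fin across its thickness. Underside: two square sockets 16 mm wide, 24 mm deep, 22 mm either side of the middle along x. Same when turned half round.
- blue_seat (a point): Middle of the top of the blue bay plate (82 x 60 mm) on the carrier, 18 mm above the bench; axes as the carrier's. Two brass pegs, 12 mm thick, 20 mm high (top 6 mm tapered), stand 22 mm either side of it along its x. A module fully home lies flat here, centre point 40.5 mm above this one, x along this x. Bays lie 66 mm apart along the carrier's y; colours swap places.
- black_center (a point): Centre (40.5 mm up) of the black module, 0.3-0.6 kg, perhaps absent: box 76 (its x) x 56 x 45 mm high, with a black grip fin on its top's middle, 14 mm thick (its x), 44 mm long, 36 mm high; whole height 81 mm. Grip the fin across its thickness. Underside: two square sockets 16 mm wide, 24 mm deep, 22 mm either side of the middle along x. Same when turned half round.
- black_seat (a point): Middle of the top of the black bay plate (82 x 60 mm) on the carrier, 18 mm above the bench; axes as the carrier's. Two brass pegs, 12 mm thick, 20 mm high (top 6 mm tapered), stand 22 mm either side of it along its x. A module fully home lies flat here, centre point 40.5 mm above this one, x along this x. Bays lie 66 mm apart along the carrier's y; colours swap places.
- spent_center (a point): Centre (40.5 mm up) of the spent white module, same shape and size as the coloured ones, black grip fin; at the start it sits home on the pegs of the middle bay.
- tray_in (a point): Middle of the inner floor (4 mm above the bench) of the fixed grey open tray, 150 (its x) x 120 (its y) mm outside, walls 4 mm thick, 35 mm high.
- carrier: The fixed aluminium carrier plate (104 x 300 x 12 mm). Origin on the bench, under the middle bay's centre; x away from the robot, y to the left along the row of bays, z up; turned up to 7 degrees.
- pivot (a point): Pivot of the hold-down bar on its post at the carrier's +y end, 76 mm above the bench, 24 mm nearer the robot than the row of bay centres. Post 24 mm thick, fork 88 mm high.
- bar_grip (a point): Middle of the orange upright grip at the bar's free end, 274 mm along the bar from the pivot: 16 mm thick (x, across the bar), 26 mm along the bar, 48 mm high; grip it from above across its thickness. Axes turn with the bar; -y points along it from pivot to grip. The bar is 14 x 14 mm steel, 0.22 kg, its axis 19 mm below this point. When latched this point is 95 mm above the bench.
- notch (a point): Middle of the keeper's notch at the carrier's -y end, on the latched bar's axis, 76 mm above the bench, 238 mm from the pivot. Notch 19 mm wide. Front lip (robot side, 8 mm thick) reaches 91 mm above the bench: the bar passes over it when lifted 0.1 rad or more. The back cheek reaches 111 mm and stops a bar lifted less than 0.17 rad, right over the notch.
- bar_swing (a joint): Swing of the bar about its upright pivot, rad: 0 = along the row of bays, in the notch (0.01 play either way); grows as the free end swings towards the robot; stops at 1.0. Light friction: it stays where it is left. At 0.85 or more it is clear of all bays.
- bar_lift (a joint): Lift of the bar about its level hinge at the pivot, rad: 0 = level, on its stop; grows as the free end rises, up to 0.6. It drops by its own weight. The latched bar passes 6 mm above the box tops of seated modules, 24 mm on the robot's side of the middle of their fins.
- meter_center (a point): Middle (16 mm up) of a yellow multimeter, 130 x 70 x 32 mm, lying on the bench; bystander, leave alone.
- driver_grip (a point): Handle of a screwdriver, 190 mm long, lying on the bench; bystander, leave alone.
- mug_rim (a point): Centre of the mouth of a white mug, 80 mm wide, 90 mm high, standing on the bench; bystander, leave alone.
There are look-alikes about, which are no part of the job. What is shaped like the part that bears blue_center but green is not meant. Leave any pink look-alike of the part that bears red_center alone.

How it is judged:
By the outcome, as a careful person would: the job done as asked, in the order asked, and still so for the second after the job is handed in, with the robot touching nothing.
Of red_module, blue_module, black_module only 2 to 3 are there at a start; the rules pass over those that are not, and their reading is None.
At some moment in a run one of red_module, blue_module, black_module may be knocked a few centimetres aside while the robot is not near it.
It also fails if it takes over 200 s, if anything falls off the work surface, if the arm or the gripper's body presses on something with over 40 N, if the wrist force passes 120 N, or if a joint passes its speed limit or range.

### The arm

A 6-joint arm with a two-finger parallel gripper is mounted at the origin on the work surface. World frame = base frame: x ahead of the robot, y to its left, z up, the work surface at z = 0. Lengths are in m, angles in rad, forces in N, time in s.
With the tool pointing down it reaches from about 0.35 to 0.775 m from the base axis. Payload 7.3 kg.
Tool frame: the origin (TCP) lies at the very end of the fingers, on their centre line; the grasp point (between the pads) lies 19 mm behind it; z points along the fingers, y is the line along which they close (so a half turn about z gives the same grasp; the last joint's range is limited). The gripper opens to 92 mm and grips with 3 to 60 N. Pads are 19 mm wide; open, the fingers measure 130 mm over their backs; the gripper's body (75 mm by 190 mm) begins 47 mm behind the grasp point.
Start: joints at [-1.409, 0.342, 1.524, -0, 1.275, -0.146], TCP at [0.159, -0.5, 0.193] pointing down, gripper open.
Joint ranges: [-2.53, 2.53], [-0.77, 2.02], [0.04, 2.7], [-1, 4.14], [0.28, 2.66], [-3.11, 3.11]. Speed limits (rad/s): [2.57, 2.57, 3.14, 3.14, 3.14, 3.14].

### API

Orientations are given as [roll, pitch, yaw] about the fixed x, y, z axes, in that order (R = Rz(yaw) Ry(pitch) Rx(roll)).
In Python, from cell import robot gives the robot as it stands. The module is installed in compiled form; this text tells all that it offers.
- The arm moves only by the tool arm_command, never from a script. Its argument "moves" is a list of rows, each a list of 3 entries, a list of its own where there are three numbers: the shift along the tool's x, y, z in m, then the turn, a rotation vector about the tool's x, y, z in rad, then the finger opening in m, from 0 to 0.0918. In form: [[[dx, dy, dz], [ax, ay, az], claw], ...]. A call has exactly 5 rows; each row is the pose to reach, as a shift and turn from the pose commanded when the call began, along the tool's axes at that moment; what a row does not reach only later rows make up. A row lasts 1/10 s, in which the tool goes at most 50 mm and 8.59 degrees, less where a joint would pass 70% of its speed; a pose out of reach is approached as far as the arm can. A call with a gripper value outside its range is refused whole. The fingers move at their own pace and stop on an object; "squeeze" is the grip in N (left out, the last holds). Time passes only in rows, so rows that repeat a pose let the fingers close, or fill a call up. It gives the time, the measured TCP pose, the force, the opening and the grip force at its end, in the units of the state.
- robot.observe(): the state, without advancing time (a new reading comes with each control period).
- robot.read_camera(name): name is "scene" or "side" or "wrist"; returns the picture (384x512x3 uint8, red, green, blue); there is no depth.
- robot.camera_model(name): a dict with "fx", "fy", "cx", "cy" (pixels), "k1" (the pictures are not rectified: a ray, as slopes to the right and down, at radius r is drawn at 1 + k1 r^2 times it, then the intrinsics apply), "R" (3x3) and "t" (3): a world point X has camera coordinates R X + t. Camera axes: x right, y down, z forward; pixel columns grow to the right and rows downward; lengths in m; the calibration is good to about 2 mm. A picture is of the moment at which its call begins: read the wrist's pose just before it. camera_model takes no time and is no camera call; for the wrist camera it gives the pose at the moment of the call.
- robot.hand_in(): hands the job in; it is judged then, once.
The state is a dict: "time": time; "qpos": joint angles; "qvel": joint speeds; "joint_efforts": joint torques, N m; "tool_pos": TCP position; "tool_rot": TCP orientation; "contact_force": force on the tool from outside, world axes, zero at the start; "torque": the same for the moment, N m; "opening": finger opening in m; "grip_force": force on a finger pad.
Only numpy, scipy, OpenCV 4.12 (cv2) and the standard library are available. Lean on these libraries where they do the work, as an engineer would, in place of code of your own. Each camera call takes 0.05 s, during which the arm holds its last target. There are 200 camera calls.

## Working session

There is one attempt and no reset: what is moved stays moved. The work goes in short steps, Python scripts to look and compute and a tool call to move; the robot and the scene stay as the last step left them, time stands still between calls to the robot, and variables do not carry over. Pictures are saved under pics/ and viewed, at most 14 in all, crops included, and the job is handed in when it is done.

Besides the shell and the picture viewer there is one more tool, called after "Call:" in YAML: its name, and indented under it one key for each argument. arm_command: Moves the arm, as the interface text tells. Its arguments: {"type":"object","properties":{"moves":{"type":"array"},"squeeze":{"type":"number"}},"required":["moves"]}

```bash
mkdir -p pics; cat > h.py <<'E'
import numpy as np, cv2
from cell import robot
from scipy.spatial.transform import Rotation as Ro
def cam(n):
    m=robot.camera_model(n); return {k:(np.array(v) if k in('R','t') else v) for k,v in m.items()}
def proj(m,X):
    c=np.atleast_2d(X)@m['R'].T+m['t']; s=c[:,:2]/c[:,2:]; s=s*(1+m['k1']*(s**2).sum(1,keepdims=True))
    return s*[m['fx'],m['fy']]+[m['cx'],m['cy']]
def unproj(m,uv,z):
    d=(np.atleast_2d(uv).astype(float)-[m['cx'],m['cy']])/[m['fx'],m['fy']]; s=d.copy()
    for _ in range(30): s=d/(1+m['k1']*(s**2).sum(1,keepdims=True))
    r=np.c_[s,np.ones(len(s))]@m['R']; o=-m['R'].T@m['t']
    return o+r*((z-o[2])/r[:,2:])
def snap(n,f,crop=None,scale=1.5):
    m=cam(n); im=robot.read_camera(n); np.save('pics/'+f+'.npy',im)
    o=im if crop is None else im[crop[1]:crop[3],crop[0]:crop[2]]
    cv2.imwrite('pics/'+f+'.png',cv2.resize(o[:,:,::-1],None,fx=scale,fy=scale,interpolation=cv2.INTER_CUBIC)); return m,im
E
python3 - <<'E'
from h import *
for n in('scene','side'):
    m,_=snap(n,n+'0'); print(n,m['fx'],(-m['R'].T@m['t']).round(3),m['R'][2].round(2))
s=robot.observe(); print(s['tool_pos'],s['tool_rot'],s['opening'],s['time'])
m=cam('wrist');p=np.array(s['tool_pos']); T=Ro.from_euler('xyz',s['tool_rot']).as_matrix(); print(T.round(2)); print('wrist cam in tool',T.T@(-m['R'].T@m['t']-p),(m['R']@T).round(2),m['fx'])
E
```

```text
scene 368.905589725523 [1.003 0.231 0.997] [-0.46 -0.25 -0.85]
side 429.3326136043909 [0.296 0.886 1.212] [ 0.16 -0.63 -0.76]
[ 0.15900839 -0.49991782  0.19264093] [-3.14025932e+00 -1.83195381e-04  3.07831636e-01] 0.09191182159111039 0.1
[[ 0.95  0.3  -0.  ]
 [ 0.3  -0.95  0.  ]
 [ 0.   -0.   -1.  ]]
wrist cam in tool [ 0.08124266 -0.0009373  -0.1908537 ] [[ 0.    1.   -0.  ]
 [-0.96  0.   -0.3 ]
 [-0.3   0.    0.96]] 319.6185036163125
```

View pics/scene0.png

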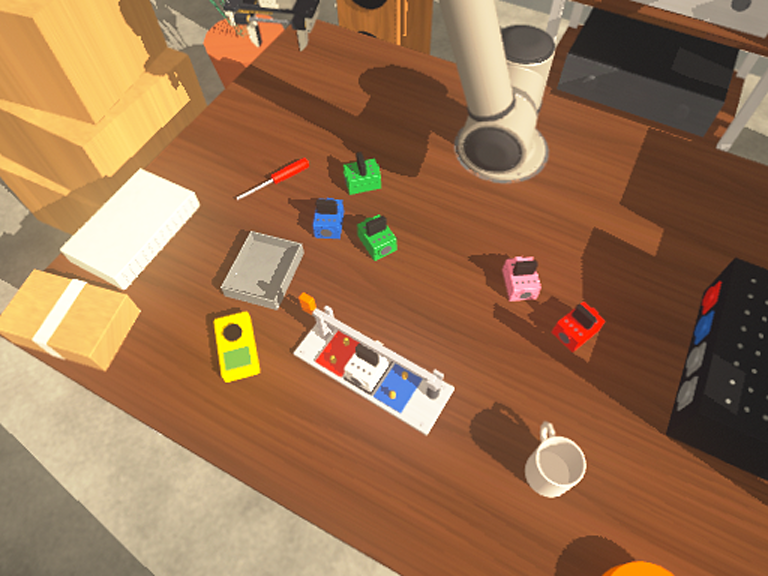

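View pics/side0.png

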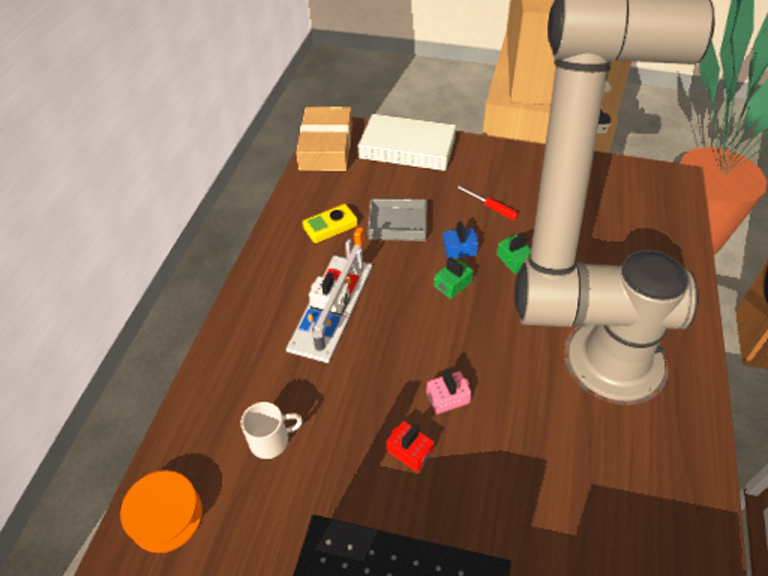

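```bash
cat > loc.py <<'E'
from h import *
from scipy.optimize import least_squares
S=cam('scene');D=cam('side')
def tri(a,b):
    f=lambda X:np.r_[proj(S,X)[0]-np.array(a)/1.5,proj(D,X)[0]-np.array(b)/1.5]
    r=least_squares(f,[.5,0,.05]); return r.x.round(4),np.abs(r.fun).max().round(2)
E
python3 - <<'E'
from loc import *
for n,a,b in [('grip',(307,302),(358,237)),('red fin top',(587,315),(410,434)),('blue fin top',(327,207),(463,229)),('pink',(524,267),(449,381)),('white fin',(368,354),(327,282)),('green near',(376,225),(456,267)),('mug',(557,464),(264,425)),('post',(433,386),(320,337)),('tray',(262,271),(398,222)),('greenfar',(362,160),(512,243)),('meter',(236,347),(330,223))]: print(n,*tri(a,b))
print('carrier scene',unproj(S,np.array([(293,350),(428,432),(453,390)])/1.5,.012)[:,:2].round(4).tolist())
print('carrier side',unproj(D,np.array([(287,350),(328,360),(372,265)])/1.5,.012)[:,:2].round(4).tolist())
for n,m in(('scene0',S),('side0',D)):
    im=np.load(f'pics/{n}.npy'); hsv=cv2.cvtColor(im,cv2.COLOR_RGB2HSV)
    for c,h in(('red',(0,6)),('blue',(100,120))):
        k=cv2.inRange(hsv,(h[0],150,60),(h[1],255,255)); _,_,st,ce=cv2.connectedComponentsWithStats(k)
        print(n,c,[(ce[i].round(0).tolist(),int(st[i,4])) for i in range(1,len(st)) if st[i,4]>80])
E
```

```text
grip [ 0.6347 -0.1466  0.1001] 0.46
red fin top [0.4056 0.3236 0.0788] 0.39
blue fin top [ 0.3986 -0.2524  0.0678] 1.23
pink [0.353  0.1814 0.0678] 0.21
white fin [0.6696 0.0013 0.0908] 0.06
green near [ 0.3929 -0.1338  0.0633] 0.11
mug [0.69   0.3653 0.069 ] 0.24
post [0.6532 0.1238 0.0464] 0.4
tray [ 0.5749 -0.3136  0.0035] 0.4
greenfar [ 0.2685 -0.2327  0.085 ] 1.96
meter [ 0.7478 -0.2539  0.0154] 0.3
carrier scene [[0.7009, -0.152], [0.7239, 0.1503], [0.6313, 0.1573]]
carrier side [[0.7246, 0.1506], [0.6268, 0.1551], [0.6024, -0.1396]]
scene0 red [([193.0, 113.0], 209), ([474.0, 198.0], 163), ([385.0, 219.0], 512), ([225.0, 235.0], 412)]
scene0 blue [([219.0, 148.0], 271), ([469.0, 218.0], 156), ([264.0, 260.0], 352)]
side0 red [([334.0, 139.0], 163), ([272.0, 298.0], 582)]
side0 blue [([307.0, 163.0], 317)]
```

Candidates (scene picture): red module (578,328) vs pink (522,278), red screwdriver handle (292,170); blue module (328,220) vs greens (362,175), (378,238); black: none visible, only the panel at the right (absent). Bar grip: orange (307,302).

Call:
arm_command:
  moves:
    - [[0.24,-0.08,-0.06],[0,0,-0.7],0.06]
    - [[0.24,-0.08,-0.06],[0,0,-0.7],0.06]
    - [[0.24,-0.08,-0.06],[0,0,-0.7],0.06]
    - [[0.24,-0.08,-0.06],[0,0,-0.7],0.06]
    - [[0.24,-0.08,-0.06],[0,0,-0.7],0.06]
  squeeze: 30

```text
time: 0.6
tool_pos: [0.3569, -0.3556, 0.2512]
tool_rot: [-3.141, -0.0, 1.013]
contact_force: [0.9, -1.2, 0.1]
opening: 0.061
grip_force: 0.0
```

```bash
cat >> h.py <<'E'
def go(x,y,z,yaw=None):
    s=robot.observe(); T=Ro.from_euler('xyz',s['tool_rot']).as_matrix(); p=np.array(s['tool_pos'])
    y0=np.arctan2(T[1,0],T[0,0])
    G=Ro.from_euler('xyz',[np.pi,0,y0 if yaw is None else yaw]).as_matrix()
    print('at',p.round(4),'yaw',round(y0,4),'t',round(s['time'],2),'F',np.array(s['contact_force']).round(1),'open',round(s['opening'],4))
    print('shift',(T.T@(np.array([x,y,z])-p)).round(4),'turn',Ro.from_matrix(T.T@G).as_rotvec().round(3))
E
python3 -c "
from h import *
go(.634,-.147,.25,1.495)"
```

```text
at [ 0.3569 -0.3556  0.2512] yaw 1.013 t 0.6 F [ 0.9 -1.2  0.1] open 0.061
shift [0.3237 0.1247 0.0011] turn [-0.    -0.    -0.482]
```

Call:
arm_command:
  moves:
    - [[0.25,0.095,-0.04],[0,0,-0.482],0.06]
    - [[0.25,0.095,-0.04],[0,0,-0.482],0.06]
    - [[0.25,0.095,-0.04],[0,0,-0.482],0.06]
    - [[0.25,0.095,-0.04],[0,0,-0.482],0.06]
    - [[0.25,0.095,-0.04],[0,0,-0.482],0.06]

```text
time: 1.1
tool_pos: [0.5545, -0.2069, 0.2878]
tool_rot: [-3.141, 0.0, 1.491]
contact_force: [-0.3, -1.3, -0.0]
opening: 0.0605
grip_force: 0.0
```

Call:
arm_command:
  moves:
    - [[0.11,-0.03,0],[0,0,0],0.06]
    - [[0.11,-0.03,0],[0,0,0],0.06]
    - [[0.11,-0.03,0],[0,0,0],0.06]
    - [[0.11,-0.03,0],[0,0,0],0.06]
    - [[0.11,-0.03,0],[0,0,0],0.06]

```text
time: 1.6
tool_pos: [0.5325, -0.0972, 0.2879]
tool_rot: [3.141, 0.001, 1.49]
contact_force: [0.6, -0.1, 0.6]
opening: 0.0603
grip_force: 0.0
```

```bash
python3 -c "
from h import *
snap('wrist','w1'); np.savez('pics/w1m.npz',**cam('wrist'))
go(.634,-.147,.25,1.495)"
```

```text
at [ 0.5325 -0.0978  0.2878] yaw 1.4887 t 1.65 F [-0.4  0.6 -0.4] open 0.0602
shift [-0.0406  0.1052  0.0378] turn [ 0.     0.001 -0.006]
```

View pics/w1.png

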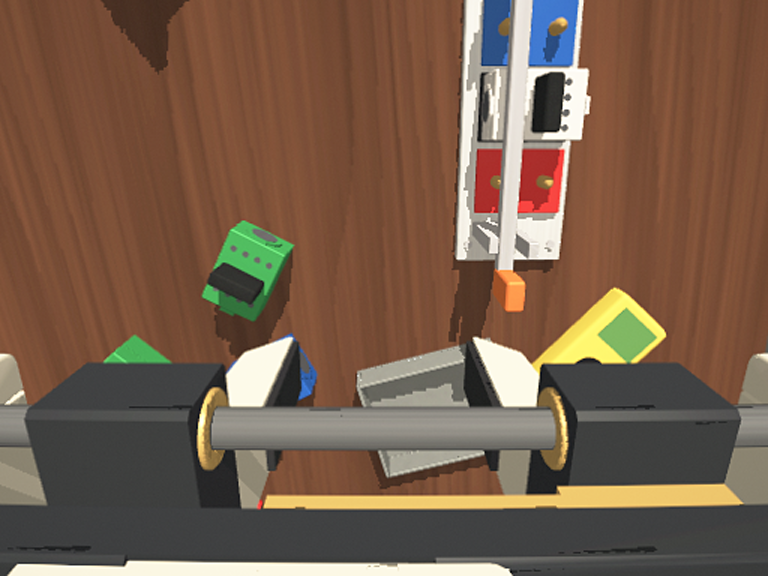

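```bash
python3 - <<'E'
from h import *
m=dict(np.load('pics/w1m.npz'))
u=lambda P,z:unproj(m,np.array(P)/1.5,z)[:,:2].round(4).tolist()
print('redplate',u([(477,148),(565,151),(563,213),(474,213)],.018))
print('carrier -y corners',u([(456,258),(559,260)],.012))
print('whitetop right',u([(588,70),(585,140)],.063), 'fin top',u([(540,72),(565,74),(559,131),(534,131)],.099))
print('blue plate low corners',u([(482,64),(571,66)],.018))
print('pegs tip',u([(496,181),(544,181),(504,24),(557,24)],.038))
print('grip bottom edge top', u([(505,310),(524,308),(497,271)],.119), u([(510,292)],.095))
E
```

```text
redplate [[0.627, -0.0359], [0.7091, -0.0449], [0.7088, -0.1031], [0.6227, -0.0964]]
carrier -y corners [[0.6045, -0.1413], [0.7083, -0.1517]]
whitetop right [[0.7098, 0.0203], [0.7092, -0.0344]] fin top [[0.6595, 0.0182], [0.678, 0.0155], [0.6744, -0.0247], [0.6553, -0.0233]]
blue plate low corners [[0.6334, 0.0361], [0.7128, 0.0287]]
pegs tip [[0.6397, -0.0653], [0.6833, -0.0687], [0.6484, 0.0634], [0.6928, 0.0603]]
grip bottom edge top [[0.6274, -0.1588], [0.6427, -0.1584], [0.6213, -0.1258]] [[0.6376, -0.1524]]
```

Call:
arm_command:
  moves:
    - [[-0.042,0.105,0.088],[0,0,-0.006],0.05]
    - [[-0.042,0.105,0.088],[0,0,-0.006],0.05]
    - [[-0.042,0.105,0.12],[0,0,-0.006],0.05]
    - [[-0.042,0.105,0.12],[0,0,-0.006],0.05]
    - [[-0.042,0.105,0.12],[0,0,-0.006],0.05]

```text
time: 2.15
tool_pos: [0.6322, -0.1482, 0.1642]
tool_rot: [-3.135, -0.002, 1.494]
contact_force: [-0.3, 0.1, 1.4]
opening: 0.0499
grip_force: 0.0
```

```bash
python3 -c "
from h import *
m,im=snap('wrist','w2',(220,80,480,380),1.8); np.savez('pics/w2m.npz',**cam('wrist'))
go(.634,-.148,.08,1.495)"
```

```text
at [ 0.6329 -0.1478  0.1673] yaw 1.4942 t 2.2 F [-0.7  0.3  0.8] open 0.0501
shift [-0.0002  0.0013  0.0872] turn [-0.002 -0.001 -0.001]
```

View pics/w2.png

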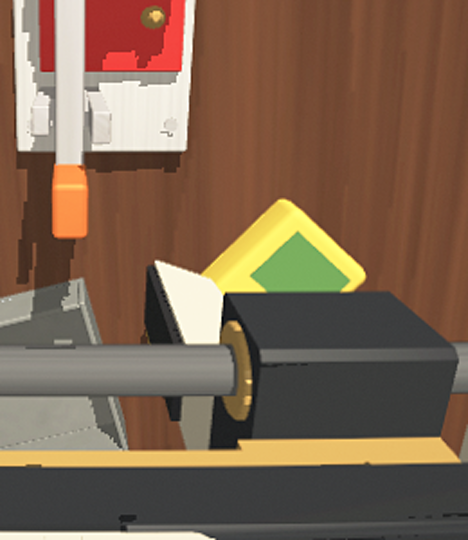

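```bash
python3 - <<'E'
from h import *
m=dict(np.load('pics/w2m.npz'))
u=lambda P,z:unproj(m,np.array(P)/1.8+[220,80],z)[:,:2].round(4).tolist()
print('grip top',u([(53,237),(88,237),(53,180),(88,180)],.119))
print('carrier corners',u([(18,151),(187,152)],.012),'plate',u([(40,72),(182,70)],.018),'peg',u([(153,15)],.038))
print('tcp px',(proj(m,[robot.observe()['tool_pos']])-[220,80])*1.8)
E
```

```text
grip top [[0.6286, -0.1597], [0.6442, -0.1608], [0.6307, -0.1334], [0.6458, -0.1345]]
carrier corners [[0.6065, -0.1431], [0.7102, -0.1515]] plate [[0.6244, -0.096], [0.7068, -0.101]] peg [[0.6879, -0.0689]]
tcp px [[ 59.85220546 254.35401282]]
```

Call:
arm_command:
  moves:
    - [[0.001,0.004,0.04],[0,0,0],0.05]
    - [[0.001,0.004,0.065],[0,0,0],0.05]
    - [[0.001,0.004,0.087],[0,0,0],0.05]
    - [[0.001,0.004,0.087],[0,0,0],0.05]
    - [[0.001,0.004,0.087],[0,0,0],0.05]
  squeeze: 40

```text
time: 2.7
tool_pos: [0.6385, -0.1465, 0.0839]
tool_rot: [3.138, 0.001, 1.496]
contact_force: [-0.5, 0.2, 1.0]
opening: 0.0499
grip_force: 0.0
```

Call:
arm_command:
  moves:
    - [[0,0,0],[0,0,0],0.01]
    - [[0,0,0],[0,0,0],0.01]
    - [[0,0,0],[0,0,0],0.01]
    - [[0,0,0],[0,0,0],0.01]
    - [[0,0,0],[0,0,0],0.01]

```text
time: 3.2
tool_pos: [0.6375, -0.1462, 0.0811]
tool_rot: [-3.141, 0.0, 1.496]
contact_force: [0.2, -0.4, 2.2]
opening: 0.0147
grip_force: 40.2
```

```bash
cat >> h.py <<'E'
C=np.array([.671,0.,0]); YAW=-.076
X=np.array([np.cos(YAW),np.sin(YAW),0]);Y=np.array([-np.sin(YAW),np.cos(YAW),0])
def bar(l,s,G,h=.004,r=.274):
    # G: latched grip xy measured; prints shift/turn to lift l, swing s
    P=np.array([*G,.076])+r*Y
    st=robot.observe(); T=Ro.from_euler('xyz',st['tool_rot']).as_matrix(); p=np.array(st['tool_pos'])
    Rz=Ro.from_euler('z',-s).as_matrix(); v=Rz@(-Y*(r*np.cos(l)-h*np.sin(l)))+[0,0,r*np.sin(l)+h*np.cos(l)]
    T0=Ro.from_euler('xyz',[np.pi,0,np.pi/2+YAW]).as_matrix()
    W=Rz@T0@Ro.from_rotvec([0,-l,0]).as_matrix()
    print(l,s,'shift',(T.T@(P+v-p)).round(4),'turn',Ro.from_matrix(T.T@W).as_rotvec().round(3), 'F',np.array(st['contact_force']).round(1))
E
python3 -c "
from h import *
go(.637,-.147,.08,1.495)
G=robot.observe()['tool_pos'][:2]; print(G)
for l,s in((.12,0),(.22,0),(.22,.3)): bar(l,s,G)"
```

```text
at [ 0.6375 -0.1462  0.0811] yaw 1.4958 t 3.2 F [ 0.2 -0.4  2.2] open 0.0147
shift [-0.0008 -0.0005  0.0011] turn [-0.     0.     0.001]
[ 0.63754282 -0.14620876]
0.12 0 shift [ 0.0024 -0.     -0.0317] turn [-0.    -0.12   0.001] F [ 0.2 -0.4  2.2]
0.22 0 shift [ 0.0075 -0.     -0.0586] turn [-0.    -0.22   0.001] F [ 0.2 -0.4  2.2]
0.22 0.3 shift [ 0.0194 -0.0788 -0.0586] turn [ 0.033 -0.218  0.3  ] F [ 0.2 -0.4  2.2]
```

Call:
arm_command:
  moves:
    - [[0.0008,0,-0.014],[0,-0.05,0],0.01]
    - [[0.0024,0,-0.032],[0,-0.12,0],0.01]
    - [[0.005,0,-0.046],[0,-0.17,0],0.01]
    - [[0.0075,0,-0.059],[0,-0.22,0],0.01]
    - [[0.0075,0,-0.059],[0,-0.22,0],0.01]

```text
time: 3.7
tool_pos: [0.6393, -0.1379, 0.1417]
tool_rot: [3.139, 0.222, 1.498]
contact_force: [-0.8, -2.8, -0.4]
opening: 0.015
grip_force: 40.0
```

```bash
python3 -c "
from h import *
G=[.6375,-.1462]; go(.637,-.147,.08,1.495)
for s in (.06,.12,.18,.24,.3): bar(.22,s,G)"
```

```text
at [ 0.6393 -0.1379  0.1417] yaw 1.4977 t 3.7 F [-0.8 -2.8 -0.4] open 0.015
shift [ 0.0046 -0.0018  0.0622] turn [0.003 0.222 0.003]
0.22 0.06 shift [ 0.0001 -0.0171  0.002 ] turn [0.017 0.002 0.061] F [-0.8 -2.8 -0.4]
0.22 0.12 shift [ 0.0015 -0.033   0.0016] turn [0.03  0.002 0.12 ] F [-0.8 -2.8 -0.4]
0.22 0.18 shift [ 0.0039 -0.0488  0.001 ] turn [0.043 0.002 0.178] F [-0.8 -2.8 -0.4]
0.22 0.24 shift [ 0.0072 -0.0645  0.0002] turn [0.056 0.002 0.237] F [-0.8 -2.8 -0.4]
0.22 0.3 shift [ 0.0114 -0.0799 -0.0008] turn [0.069 0.002 0.296] F [-0.8 -2.8 -0.4]
```

Call:
arm_command:
  moves:
    - [[0,-0.016,0.001],[0.013,0,0.06],0.01]
    - [[0.0015,-0.033,0.001],[0.027,0,0.12],0.01]
    - [[0.004,-0.049,0.0005],[0.04,0,0.178],0.01]
    - [[0.0072,-0.0645,0],[0.053,0,0.237],0.01]
    - [[0.0114,-0.08,-0.001],[0.066,0,0.296],0.01]

```text
time: 4.2
tool_pos: [0.5582, -0.1216, 0.1373]
tool_rot: [-3.14, 0.219, 1.189]
contact_force: [0.6, 0.4, -1.1]
opening: 0.0147
grip_force: 40.0
```

```bash
python3 -c "
from h import *
G=[.6375,-.1462]; go(.637,-.147,.08,1.495)
for s in (.4,.5,.6,.7,.8): bar(.22,s,G)"
```

```text
at [ 0.5582 -0.1216  0.1373] yaw 1.1893 t 4.2 F [ 0.6  0.4 -1.1] open 0.0147
shift [0.018  0.0827 0.0545] turn [-0.035  0.217 -0.305]
0.22 0.4 shift [ 0.0021 -0.0248 -0.0029] turn [ 0.019 -0.001  0.092] F [ 0.6  0.4 -1.1]
0.22 0.5 shift [ 0.0058 -0.0511 -0.0037] turn [ 0.041 -0.001  0.19 ] F [ 0.6  0.4 -1.1]
0.22 0.6 shift [ 0.0121 -0.077  -0.005 ] turn [ 0.062 -0.001  0.287] F [ 0.6  0.4 -1.1]
0.22 0.7 shift [ 0.0209 -0.1021 -0.0069] turn [ 0.084 -0.001  0.385] F [ 0.6  0.4 -1.1]
0.22 0.8 shift [ 0.0321 -0.1261 -0.0094] turn [ 0.106 -0.001  0.483] F [ 0.6  0.4 -1.1]
```

Call:
arm_command:
  moves:
    - [[0.002,-0.025,-0.003],[0.02,0,0.092],0.01]
    - [[0.006,-0.051,-0.004],[0.041,0,0.19],0.01]
    - [[0.012,-0.077,-0.005],[0.062,0,0.287],0.01]
    - [[0.021,-0.102,-0.007],[0.084,0,0.385],0.01]
    - [[0.032,-0.126,-0.0095],[0.106,0,0.483],0.01]

```text
time: 4.7
tool_pos: [0.4527, -0.0439, 0.1399]
tool_rot: [-3.141, 0.221, 0.692]
contact_force: [1.3, -0.2, -2.1]
opening: 0.0148
grip_force: 40.0
```

```bash
python3 -c "
from h import *
G=[.6375,-.1462]; go(.637,-.147,.08,1.495)
for l,s in ((.22,.88),(.22,.95),(.1,.95),(0,.95)): bar(l,s,G)"
```

```text
at [ 0.4527 -0.0439  0.1399] yaw 0.6923 t 4.7 F [ 1.3 -0.2 -2.1] open 0.0148
shift [0.0873 0.1971 0.0418] turn [-0.089  0.208 -0.799]
0.22 0.88 shift [ 0.0017 -0.0209 -0.0002] turn [0.017 0.001 0.076] F [ 1.3 -0.2 -2.1]
0.22 0.95 shift [ 0.0037 -0.0395 -0.0006] turn [0.032 0.001 0.144] F [ 1.3 -0.2 -2.1]
0.1 0.95 shift [ 0.0053 -0.0403  0.0322] turn [0.023 0.12  0.146] F [ 1.3 -0.2 -2.1]
0 0.95 shift [ 0.0095 -0.0405  0.0593] turn [0.016 0.22  0.147] F [ 1.3 -0.2 -2.1]
```

Call:
arm_command:
  moves:
    - [[0.002,-0.021,0],[0.017,0,0.076],0.01]
    - [[0.0037,-0.0395,-0.0006],[0.032,0,0.144],0.01]
    - [[0.0053,-0.0403,0.032],[0.023,0.12,0.146],0.01]
    - [[0.0095,-0.0405,0.058],[0.016,0.215,0.147],0.01]
    - [[0.0095,-0.0405,0.058],[0.016,0.215,0.147],0.01]

```text
time: 5.2
tool_pos: [0.4228, -0.015, 0.0795]
tool_rot: [-3.14, 0.004, 0.546]
contact_force: [-2.9, -2.4, 1.6]
opening: 0.0145
grip_force: 40.0
```

Call:
arm_command:
  moves:
    - [[0,0,0],[0,0,0],0.05]
    - [[0,0,0],[0,0,0],0.05]
    - [[0,0,0],[0,0,0],0.05]
    - [[0,0,-0.05],[0,0,0],0.05]
    - [[0,0,-0.1],[0,0,0],0.05]

```text
time: 5.7
tool_pos: [0.4257, -0.0142, 0.1827]
tool_rot: [3.141, 0.006, 0.551]
contact_force: [1.0, -0.9, -0.3]
opening: 0.0482
grip_force: 0.0
```

```bash
python3 -c "
from h import *
go(.668,-.05,.27,1.495)"
```

```text
at [ 0.4257 -0.0142  0.1827] yaw 0.5512 t 5.7 F [ 1.  -0.9 -0.3] open 0.0482
shift [ 0.1871  0.1574 -0.0884] turn [-0.003  0.006 -0.944]
```

Call:
arm_command:
  moves:
    - [[0.05,0.03,-0.06],[0,0,-0.15],0.05]
    - [[0.12,0.1,-0.088],[0,0,-0.7],0.05]
    - [[0.187,0.157,-0.088],[0,0.006,-0.944],0.05]
    - [[0.187,0.157,-0.088],[0,0.006,-0.944],0.05]
    - [[0.187,0.157,-0.088],[0,0.006,-0.944],0.05]

```text
time: 6.2
tool_pos: [0.6534, -0.0471, 0.2673]
tool_rot: [3.14, 0.001, 1.308]
contact_force: [1.2, -0.7, 0.1]
opening: 0.0501
grip_force: 0.0
```

```bash
python3 -c "
from h import *
go(.668,-.05,.27,1.495)"
```

```text
at [ 0.6534 -0.0471  0.2673] yaw 1.3076 t 6.2 F [ 1.2 -0.7  0.1] open 0.0501
shift [ 0.001   0.0148 -0.0026] turn [ 0.002  0.001 -0.187]
```

Call:
arm_command:
  moves:
    - [[0.001,0.015,-0.003],[0,0,-0.187],0.05]
    - [[0.001,0.015,-0.003],[0,0,-0.187],0.05]
    - [[0.001,0.015,-0.003],[0,0,-0.187],0.05]
    - [[0.001,0.015,-0.003],[0,0,-0.187],0.05]
    - [[0.001,0.015,-0.003],[0,0,-0.187],0.05]

```text
time: 6.7
tool_pos: [0.6658, -0.0501, 0.2697]
tool_rot: [3.141, 0.001, 1.487]
contact_force: [0.1, 0.5, -0.6]
opening: 0.0499
grip_force: 0.0
```

```bash
python3 -c "
from h import *
m,im=snap('wrist','w3',(80,0,480,230),2); np.savez('pics/w3m.npz',**cam('wrist'))
go(.668,-.05,.27,1.495)"
```

```text
at [ 0.6658 -0.0502  0.2698] yaw 1.487 t 6.75 F [-0.3 -0.   0.3] open 0.05
shift [ 0.0004  0.0022 -0.0002] turn [ 0.001  0.001 -0.008]
```

View pics/w3.png

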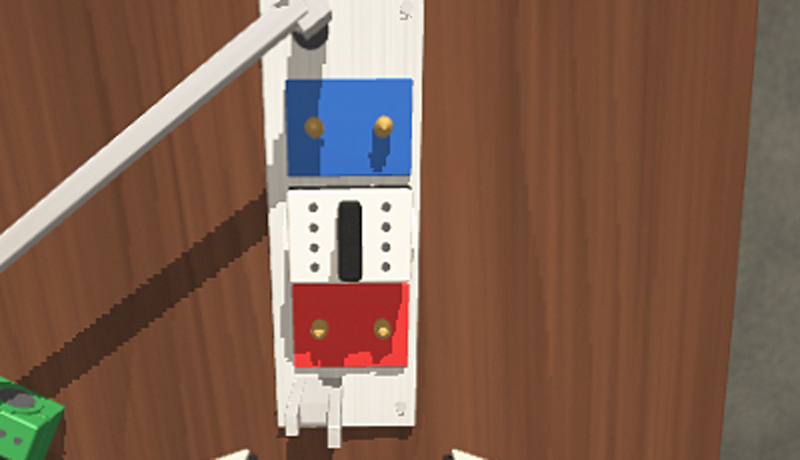

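```bash
python3 - <<'E'
from h import *
m=dict(np.load('pics/w3m.npz'))
u=lambda P,z:unproj(m,np.array(P)/2+[80,0],z)[:,:2]
def rep(n,P,z): q=u(P,z); print(n,q.round(4).tolist(),'mean',q.mean(0).round(4))
rep('blue',[(286,78),(412,78),(411,177),(288,176)],.018)
rep('red low',[(408,368),(294,366)],.018)
rep('white top',[(289,188),(409,187),(410,282),(291,282)],.063)
rep('bpeg',[(314,125),(384,123)],.038); rep('rpeg',[(319,328),(382,328)],.038)
rep('carrier -y',[(279,427),(413,426)],.012); rep('carrier right',[(423,50)],.012)
rep('fin',[(338,201),(361,201)],.099)
E
```

```text
blue [[0.6387, 0.0958], [0.7187, 0.0892], [0.7147, 0.0287], [0.6335, 0.036]] mean [0.6764 0.0624]
red low [[0.7053, -0.1031], [0.6234, -0.0947]] mean [ 0.6643 -0.0989]
white top [[0.6374, 0.0286], [0.7089, 0.0233], [0.7064, -0.0337], [0.6325, -0.0276]] mean [ 0.6713 -0.0023]
bpeg [[0.6546, 0.0646], [0.6979, 0.0622]] mean [0.6763 0.0634]
rpeg [[0.6454, -0.0638], [0.6879, -0.0674]] mean [ 0.6666 -0.0656]
carrier -y [[0.6063, -0.1431], [0.707, -0.1507]] mean [ 0.6566 -0.1469]
carrier right [[0.7273, 0.106]] mean [0.7273 0.106 ]
fin [[0.6666, 0.0198], [0.6791, 0.0188]] mean [0.6728 0.0193]
```

Call:
arm_command:
  moves:
    - [[0.049,0.0015,0.05],[0,0,-0.008],0.05]
    - [[0.049,0.0015,0.1],[0,0,-0.008],0.05]
    - [[0.049,0.0015,0.13],[0,0,-0.008],0.05]
    - [[0.049,0.0015,0.13],[0,0,-0.008],0.05]
    - [[0.049,0.0015,0.13],[0,0,-0.008],0.05]

```text
time: 7.25
tool_pos: [0.6719, -0.0021, 0.1404]
tool_rot: [3.141, 0.001, 1.495]
contact_force: [1.5, -0.5, 0.9]
opening: 0.0497
grip_force: 0.0
```

```bash
python3 -c "
from h import *
go(.6714,-.0015,.068,1.495)"
```

```text
at [ 0.6719 -0.0021  0.1404] yaw 1.4953 t 7.25 F [ 1.5 -0.5  0.9] open 0.0497
shift [ 0.0006 -0.0006  0.0724] turn [0.001 0.001 0.   ]
```

Call:
arm_command:
  moves:
    - [[0.0005,0,0.04],[0,0,0],0.05]
    - [[0.0005,0,0.071],[0,0,0],0.05]
    - [[0.0005,0,0.071],[0,0,0],0.05]
    - [[0.0005,0,0.071],[0,0,0],0.006]
    - [[0.0005,0,0.071],[0,0,0],0.006]
  squeeze: 40

```text
time: 7.75
tool_pos: [0.6741, -0.002, 0.0722]
tool_rot: [3.135, 0.001, 1.495]
contact_force: [0.7, -0.5, 0.2]
opening: 0.0383
grip_force: 0.0
```

Call:
arm_command:
  moves:
    - [[0,0,0],[0,0,0],0.006]
    - [[0,0,0],[0,0,0],0.006]
    - [[0,0,-0.02],[0,0,0],0.006]
    - [[0,0,-0.04],[0,0,0],0.006]
    - [[0,0,-0.07],[0,0,0],0.006]

```text
time: 8.25
tool_pos: [0.671, -0.0014, 0.1382]
tool_rot: [-3.14, 0.001, 1.495]
contact_force: [-0.5, -0.0, 0.6]
opening: 0.0063
grip_force: 0.0
```

```bash
python3 -c "
from h import *
go(.575,-.314,.19,1.495)
u=unproj(cam('wrist'),[[0,0]],.1)
s=np.load('pics/w1.npy')
m=dict(np.load('pics/w1m.npz'));P=np.array([(357,375),(470,345),(388,478)])/1.5
print('tray rim pts',unproj(m,P,.035).round(3))
"
```

```text
at [ 0.671  -0.0014  0.1382] yaw 1.4954 t 8.25 F [-0.5 -0.   0.6] open 0.0063
shift [-0.319  -0.0722 -0.0515] turn [-0.002  0.001  0.   ]
tray rim pts [[ 0.495 -0.251  0.035]
 [ 0.612 -0.227  0.035]
 [ 0.517 -0.382  0.035]]
```

The fingers hadn't closed in time; regrasp with more closing time.

Call:
arm_command:
  moves:
    - [[0,0,0],[0,0,0],0.035]
    - [[0,0,0],[0,0,0],0.035]
    - [[0,0,0],[0,0,0],0.035]
    - [[0,0,0.04],[0,0,0],0.035]
    - [[0,0,0.07],[0,0,0],0.035]

```text
time: 8.75
tool_pos: [0.6709, -0.0014, 0.066]
tool_rot: [-3.141, 0.001, 1.495]
contact_force: [0.6, -0.4, -0.8]
opening: 0.0345
grip_force: 0.0
```

Call:
arm_command:
  moves:
    - [[0,0,0],[0,0,0],0.006]
    - [[0,0,0],[0,0,0],0.006]
    - [[0,0,0],[0,0,0],0.006]
    - [[0,0,0],[0,0,0],0.006]
    - [[0,0,0],[0,0,0],0.006]

```text
time: 9.25
tool_pos: [0.6725, -0.0016, 0.0697]
tool_rot: [3.139, 0.001, 1.495]
contact_force: [-0.4, 0.1, -0.4]
opening: 0.0066
grip_force: 0.0
```

Call:
arm_command:
  moves:
    - [[0,0,0],[0,0,0],0.006]
    - [[0,0,-0.015],[0,0,0],0.006]
    - [[0,0,-0.03],[0,0,0],0.006]
    - [[0,0,-0.06],[0,0,0],0.006]
    - [[0,0,-0.11],[0,0,0],0.006]

```text
time: 9.75
tool_pos: [0.6698, -0.0013, 0.1762]
tool_rot: [-3.135, 0.001, 1.495]
contact_force: [0.3, 0.9, 0.9]
opening: 0.006
grip_force: 0.0
```

```bash
python3 - <<'E'
from h import *
go(.575,-.314,.19,1.495)
S=cam('scene'); im=np.load('pics/scene0.npy')
# tray rim corners scene px /1.5
print(unproj(S,np.array([(253,233),(303,246),(273,307),(221,292)])/1.5,.035).round(3))
D=cam('side'); print(unproj(D,np.array([(370,200),(426,199),(427,239),(371,237)])/1.5,.035).round(3))
E
```

```text
at [ 0.6698 -0.0013  0.1762] yaw 1.4954 t 9.75 F [0.3 0.9 0.9] open 0.006
shift [-0.319  -0.071  -0.0132] turn [-0.006  0.001  0.   ]
[[ 0.516 -0.371  0.035]
 [ 0.495 -0.256  0.035]
 [ 0.648 -0.229  0.035]
 [ 0.668 -0.343  0.035]]
[[ 0.661 -0.345  0.035]
 [ 0.515 -0.382  0.035]
 [ 0.483 -0.237  0.035]
 [ 0.623 -0.212  0.035]]
```

```bash
python3 -c "
from h import *
snap('side','s2',(160,110,340,260),4)
robot.observe();m,im=snap('wrist','w4'); np.savez('pics/w4m.npz',**cam('wrist'))
a=cv2.imread('pics/s2.png');b=cv2.resize(cv2.imread('pics/w4.png'),(800,600));
cv2.imwrite('pics/c4.png',np.vstack([cv2.resize(a[:, :],(480,400))[:290],b[:400,160:640][:310]]))
go(.575,-.314,.19,1.495)"
```

```text
at [ 0.6754 -0.0017  0.1867] yaw 1.4955 t 9.85 F [ 1.3  0.2 -0.2] open 0.0061
shift [-0.3189 -0.0765 -0.004 ] turn [0.015 0.001 0.001]
```

View pics/c4.png

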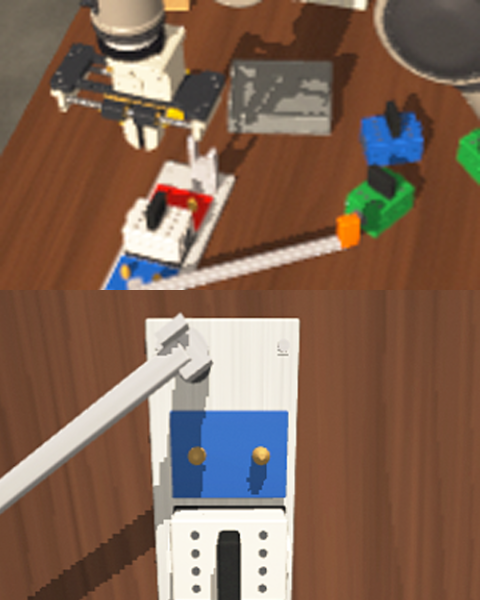

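```bash
python3 - <<'E'
from h import *
m=dict(np.load('pics/w4m.npz')); s=robot.observe(); p=np.array(s['tool_pos'])
print(p, proj(m,[p,p+[0,0,.019],[.6714,-.0015,.099],[.6714,-.0015,.063]]).round(1), s['qpos'])
im=np.load('pics/w4.npy'); cv2.imwrite('pics/w4b.png',cv2.resize(im[180:384,130:390,::-1],None,fx=2.5,fy=2.5))
E
```

```text
[ 0.67536229 -0.00174883  0.18671619] [[253.3 221.3]
 [253.6 234.1]
 [247.8 183.2]
 [248.  173.2]] [-1.15556142e-01  6.23473630e-01  1.07809490e+00 -7.71799112e-04
  1.42518974e+00 -4.01706038e-02]
```

View pics/w4b.png

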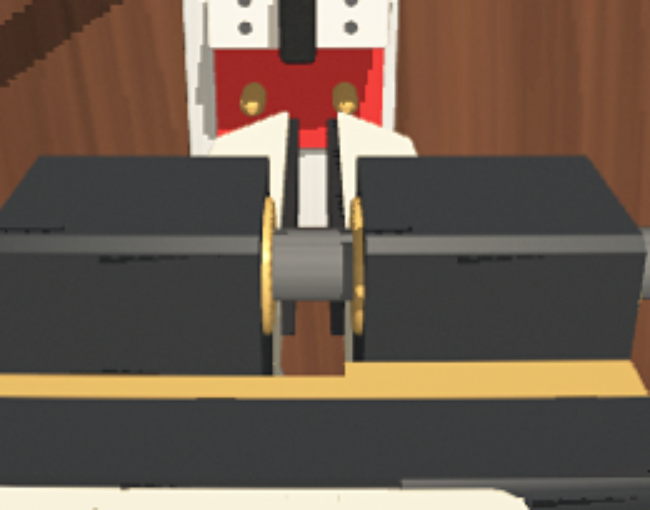

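```bash
python3 - <<'E'
from h import *
s=robot.observe(); p=np.array(s['tool_pos'])
for n in('side','scene'):
    m=cam(n); im=np.load('pics/s2.npy') if n=='side' else robot.read_camera(n)
    q=proj(m,[p,[.6714,-.0015,.099]]).round(1); print(n,q)
    c=q[0].astype(int); o=cv2.resize(im[c[1]-50:c[1]+50,c[0]-50:c[0]+50],None,fx=4,fy=4)[:,:,::-1].copy()
    for k,a in enumerate(q): cv2.circle(o,tuple(((a-c+50)*4+2).astype(int).tolist()),5,(0,255,0) if k==0 else (255,0,255),1)
    cv2.imwrite(f'pics/z_{n}.png',o)
a=np.hstack([cv2.imread('pics/z_side.png'),cv2.imread('pics/z_scene.png')]); cv2.imwrite('pics/z.png',a)
E
```

```text
side [[214.  168.1]
 [217.5 185.8]]
scene [[241.3 221.3]
 [243.9 234.8]]
```

View pics/z.png

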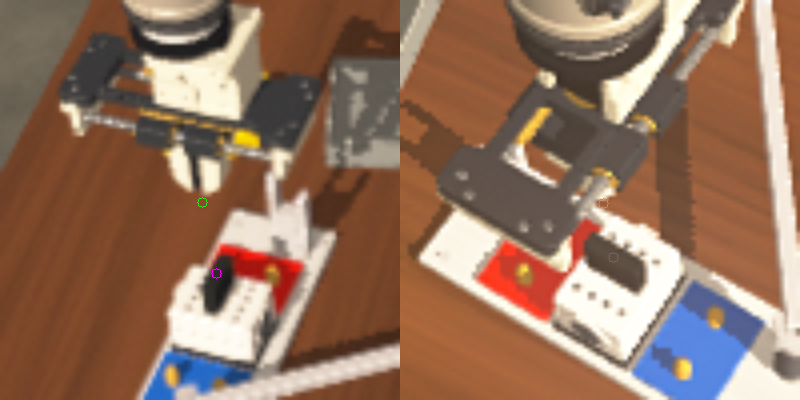

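Call:
arm_command:
  moves:
    - [[0,0,0],[0,0,0],0.05]
    - [[0,0,0],[0,0,0],0.05]
    - [[0,0,0],[0,0,0],0.05]
    - [[0,0,0],[0,0,0],0.05]
    - [[0,0,0],[0,0,0],0.05]

```text
time: 10.4
tool_pos: [0.6715, -0.0014, 0.1776]
tool_rot: [-3.141, 0.001, 1.495]
contact_force: [-0.2, -0.1, -1.1]
opening: 0.0412
grip_force: 0.0
```

Call:
arm_command:
  moves:
    - [[0,0,0.03],[0,0,0],0.05]
    - [[0,0,0.06],[0,0,0],0.05]
    - [[0,0,0.09],[0,0,0],0.05]
    - [[0,0,0.11],[0,0,0],0.05]
    - [[0,0,0.11],[0,0,0],0.05]

```text
time: 10.9
tool_pos: [0.6695, -0.0013, 0.0645]
tool_rot: [-3.135, 0.001, 1.495]
contact_force: [-0.8, -0.6, -0.3]
opening: 0.0499
grip_force: 0.0
```

```bash
python3 - <<'E'
from h import *
for k in range(3):
    go(.6714,-.0015,.068,1.495); im=robot.read_camera(['side','scene','wrist'][k]); np.save(f'pics/y{k}.npy',im)
p=np.array(robot.observe()['tool_pos']);o=[]
for k,n in((0,'side'),(1,'scene')):
    q=proj(cam(n),[p,[.6714,-.0015,.099]]); c=q[0].astype(int); im=np.load(f'pics/y{k}.npy')
    z=cv2.resize(im[c[1]-40:c[1]+40,c[0]-40:c[0]+40],None,fx=5,fy=5,interpolation=cv2.INTER_CUBIC)[:,:,::-1].copy()
    for a,col in zip(q,((0,255,0),(255,0,255))): cv2.circle(z,tuple(((a-c+40)*5+2).astype(int).tolist()),4,col,1)
    o.append(z)
cv2.imwrite('pics/y.png',np.hstack(o))
E
```

```text
at [ 0.6695 -0.0013  0.0645] yaw 1.4954 t 10.9 F [-0.8 -0.6 -0.3] open 0.0499
shift [-0.0001  0.0019 -0.0035] turn [-0.006  0.001  0.   ]
at [ 0.6709 -0.0014  0.0669] yaw 1.4954 t 10.95 F [-0.4  0.2  0.9] open 0.0499
shift [-0.      0.0005 -0.0011] turn [-0.003  0.001  0.   ]
at [ 0.672  -0.0015  0.0686] yaw 1.4954 t 11.0 F [0.4 0.2 0.1] open 0.05
shift [-0.     -0.0006  0.0006] turn [0.001 0.001 0.   ]
```

View pics/y.png

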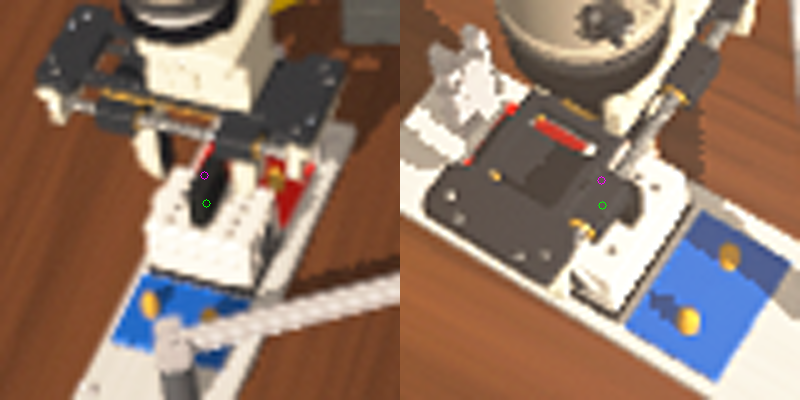

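Call:
arm_command:
  moves:
    - [[0,0,0],[0,0,0],0.01]
    - [[0,0,0],[0,0,0],0.01]
    - [[0,0,0],[0,0,0],0.01]
    - [[0,0,0],[0,0,0],0.01]
    - [[0,0,0],[0,0,0],0.01]

```text
time: 11.55
tool_pos: [0.6718, -0.0015, 0.0684]
tool_rot: [3.141, 0.001, 1.495]
contact_force: [-0.5, 0.9, -0.3]
opening: 0.0145
grip_force: 0.0
```

```bash
python3 - <<'E'
from h import *
go(.6714,-.0015,.068,1.495); im=robot.read_camera('wrist'); m=cam('wrist')
go(.6714,-.0015,.068,1.495); 
p=robot.observe()['tool_pos']; q=proj(m,[p,[.6714,-.0015,.099],[.6714,.0205,.099],[.6714,-.0235,.099]]).round(1); print(q)
b=np.load('pics/y2.npy')
cv2.imwrite('pics/x.png',np.hstack([cv2.resize(i[120:330,180:340,::-1],None,fx=2.5,fy=2.5) for i in(b,im)]))
E
```

```text
at [ 0.6718 -0.0015  0.0684] yaw 1.4955 t 11.55 F [-0.5  0.9 -0.3] open 0.0145
shift [-0.     -0.0004  0.0004] turn [0.001 0.001 0.   ]
at [ 0.6718 -0.0015  0.0684] yaw 1.4954 t 11.6 F [-0.8 -0.  -1.4] open 0.0118
shift [-0.     -0.0004  0.0004] turn [0.001 0.001 0.   ]
[[253.3 221.3]
 [252.4 243.1]
 [249.3 206. ]
 [255.3 277.5]]
```

View pics/x.png

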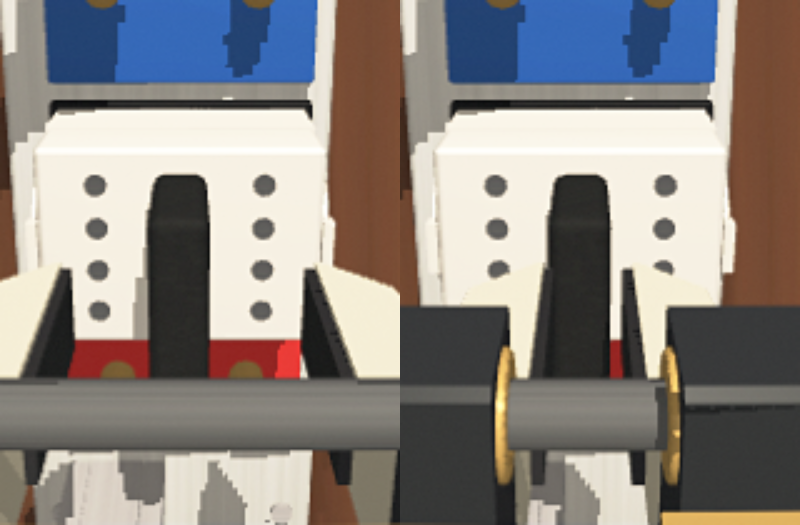

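Call:
arm_command:
  moves:
    - [[0,0,0],[0,0,0],0.0]
    - [[0,0,0],[0,0,0],0.0]
    - [[0,0,0],[0,0,0],0.0]
    - [[0,0,0],[0,0,0],0.0]
    - [[0,0,0],[0,0,0],0.0]
  squeeze: 40

```text
time: 12.1
tool_pos: [0.6718, -0.0015, 0.0682]
tool_rot: [3.141, 0.001, 1.495]
contact_force: [-0.5, -0.2, -0.8]
opening: 0.0006
grip_force: 0.0
```

```bash
python3 - <<'E'
from h import *
robot.observe(); im=robot.read_camera('wrist')
go(.6714,-.0015,.068,1.495); print(robot.observe()['grip_force'])
g=cv2.cvtColor(im,cv2.COLOR_RGB2GRAY)
for r in(215,230,238,262): print(r,g[r,225:290].tolist())
E
```

```text
at [ 0.6718 -0.0015  0.0682] yaw 1.4954 t 12.15 F [-0.6  0.2 -1. ] open 0.0006
shift [ 0.     -0.0004  0.0002] turn [0.001 0.001 0.   ]
0.0
215 [240, 240, 241, 240, 240, 240, 240, 240, 240, 240, 240, 242, 248, 187, 69, 28, 34, 38, 39, 42, 42, 41, 40, 43, 43, 41, 40, 41, 44, 43, 42, 42, 42, 41, 40, 39, 39, 35, 21, 131, 243, 243, 241, 240, 240, 240, 240, 240, 240, 240, 241, 240, 240, 240, 241, 242, 244, 250, 179, 125, 110, 117, 184, 222, 244]
230 [242, 240, 240, 240, 240, 240, 240, 240, 240, 239, 238, 238, 238, 239, 239, 238, 238, 238, 238, 238, 238, 238, 238, 240, 248, 134, 49, 49, 52, 44, 42, 49, 51, 27, 49, 240, 241, 238, 238, 238, 238, 238, 237, 238, 238, 238, 238, 238, 238, 238, 239, 240, 240, 241, 242, 248, 148, 88, 90, 91, 91, 91, 86, 96, 218]
238 [237, 237, 238, 238, 238, 238, 238, 238, 238, 238, 238, 237, 238, 238, 237, 238, 238, 238, 238, 238, 238, 238, 238, 241, 234, 106, 43, 49, 52, 43, 38, 51, 50, 46, 37, 214, 240, 239, 238, 238, 239, 237, 238, 238, 238, 238, 238, 238, 239, 238, 238, 238, 237, 238, 238, 238, 237, 237, 237, 238, 238, 238, 238, 240, 232]
262 [58, 57, 57, 58, 57, 57, 57, 57, 58, 58, 56, 57, 57, 57, 58, 57, 59, 58, 58, 57, 43, 84, 184, 186, 122, 61, 49, 52, 53, 44, 39, 50, 53, 53, 52, 67, 89, 120, 126, 68, 55, 58, 58, 57, 57, 56, 57, 57, 57, 57, 57, 57, 58, 59, 59, 59, 58, 57, 57, 58, 58, 59, 57, 59, 56]
```

```bash
python3 - <<'E'
from h import *
p=np.array([.6695,-.0013,.0645]) # side view pose
m=cam('side'); c=proj(m,[[.672,-.0015,.0686]])[0].astype(int)
ty=np.array([.997,-.075,0])
for o in(.025,.035,.044):
  for z in(0,.015,.03): print(o,z,((proj(m,[p+o*ty+[0,0,z]])[0]-c+40)*5).round(0), ((proj(m,[p-o*ty+[0,0,z]])[0]-c+40)*5).round(0))
print('box top corners',[((proj(m,[C+[0.0004,-.0015,.063]+a*.038*X+b*.028*Y])[0]-c+40)*5).round(0).tolist() for a,b in((1,1),(1,-1),(-1,-1),(-1,1))])
print('fin top',[((proj(m,[C+[0.0004,-.0015,.099]+a*.007*X+b*.022*Y])[0]-c+40)*5).round(0).tolist() for a,b in((1,1),(1,-1),(-1,-1),(-1,1))])
# wrist template: fingers now closed
mw=cam('wrist'); T=Ro.from_euler('xyz',robot.observe()['tool_rot']).as_matrix(); pt=np.array(robot.observe()['tool_pos'])
for dz in(0,-.01,-.019,-.03): print('wrist axis',dz,proj(mw,[pt+T@[.0095,0,dz],pt+T@[-.0095,0,dz]]).round(1).tolist())
o=cv2.resize(np.load('pics/y0.npy')[c[1]-40:c[1]+40,c[0]-40:c[0]+40],None,fx=5,fy=5,interpolation=cv2.INTER_NEAREST)[:,:,::-1].copy()
E
```

```text
0.025 0 [171. 199.] [238. 215.]
0.025 0.015 [169. 185.] [236. 201.]
0.025 0.03 [167. 171.] [235. 187.]
0.035 0 [158. 195.] [251. 218.]
0.035 0.015 [155. 182.] [250. 205.]
0.035 0.03 [153. 167.] [248. 191.]
0.044 0 [146. 192.] [264. 221.]
0.044 0.015 [143. 179.] [262. 208.]
0.044 0.03 [141. 164.] [261. 194.]
box top corners [[136.0, 225.0], [166.0, 166.0], [267.0, 191.0], [239.0, 250.0]]
fin top [[176.0, 195.0], [200.0, 149.0], [219.0, 153.0], [195.0, 200.0]]
wrist axis 0 [[253.3, 207.6], [253.3, 234.8]]
wrist axis -0.01 [[253.2, 213.4], [253.2, 241.7]]
wrist axis -0.019 [[253.2, 219.1], [253.2, 248.5]]
wrist axis -0.03 [[253.1, 226.9], [253.1, 257.8]]
```

The wrist picture shows the closed fingertips lying over the fin top, so the tips are higher than the TCP figure says; open, and lower gradually watching the force.

Call:
arm_command:
  moves:
    - [[0,0,0],[0,0,0],0.04]
    - [[0,0,0],[0,0,0],0.04]
    - [[0,0,0],[0,0,0],0.04]
    - [[0,0,0],[0,0,0],0.04]
    - [[0,0,0],[0,0,0],0.04]

```text
time: 12.65
tool_pos: [0.6718, -0.0015, 0.0682]
tool_rot: [3.141, 0.001, 1.495]
contact_force: [0.2, -0.8, -0.2]
opening: 0.0356
grip_force: 0.0
```

Call:
arm_command:
  moves:
    - [[0,0,0.003],[0,0,0],0.04]
    - [[0,0,0.006],[0,0,0],0.04]
    - [[0,0,0.008],[0,0,0],0.04]
    - [[0,0,0.008],[0,0,0],0.04]
    - [[0,0,0.008],[0,0,0],0.04]

```text
time: 13.15
tool_pos: [0.6718, -0.0015, 0.0601]
tool_rot: [3.141, 0.001, 1.495]
contact_force: [0.4, 0.6, 0.6]
opening: 0.0398
grip_force: 0.0
```

Call:
arm_command:
  moves:
    - [[0,0,0.003],[0,0,0],0.04]
    - [[0,0,0.006],[0,0,0],0.04]
    - [[0,0,0.008],[0,0,0],0.04]
    - [[0,0,0.008],[0,0,0],0.04]
    - [[0,0,0.008],[0,0,0],0.04]

```text
time: 13.65
tool_pos: [0.6718, -0.0015, 0.0521]
tool_rot: [3.141, 0.001, 1.495]
contact_force: [-0.9, -0.3, -0.7]
opening: 0.0398
grip_force: 0.0
```

Call:
arm_command:
  moves:
    - [[0,0,0.003],[0,0,0],0.04]
    - [[0,0,0.006],[0,0,0],0.04]
    - [[0,0,0.006],[0,0,0],0.01]
    - [[0,0,0.006],[0,0,0],0.01]
    - [[0,0,0.006],[0,0,0],0.01]

```text
time: 14.15
tool_pos: [0.6719, -0.0015, 0.0463]
tool_rot: [3.141, 0.001, 1.495]
contact_force: [0.0, -0.3, -0.8]
opening: 0.0202
grip_force: 0.0
```

Call:
arm_command:
  moves:
    - [[0,0,0],[0,0,0],0.005]
    - [[0,0,0],[0,0,0],0.005]
    - [[0,0,0],[0,0,0],0.005]
    - [[0,0,0],[0,0,0],0.005]
    - [[0,0,0],[0,0,0],0.005]

```text
time: 14.65
tool_pos: [0.6715, -0.0015, 0.0461]
tool_rot: [-3.142, 0.001, 1.496]
contact_force: [-3.6, -0.7, 0.3]
opening: 0.0137
grip_force: 39.9
```

Call:
arm_command:
  moves:
    - [[0,0,-0.01],[0,0,0],0.005]
    - [[0,0,-0.02],[0,0,0],0.005]
    - [[0,0,-0.04],[0,0,0],0.005]
    - [[0,0,-0.07],[0,0,0],0.005]
    - [[0,0,-0.1],[0,0,0],0.005]

```text
time: 15.15
tool_pos: [0.6718, -0.0015, 0.1478]
tool_rot: [3.14, 0.001, 1.495]
contact_force: [0.3, -0.4, -4.7]
opening: 0.0136
grip_force: 39.9
```

```bash
python3 - <<'E'
from h import *
print(robot.observe()['opening'],robot.observe()['grip_force'])
# tray yaw from rim corners (scene): centre & angle
S=cam('scene');q=unproj(S,np.array([(253,233),(303,246),(273,307),(221,292)])/1.5,.035)[:,:2];D=cam('side');r=unproj(D,np.array([(370,200),(426,199),(427,239),(371,237)])/1.5,.035)[:,:2]
print(q.mean(0),r.mean(0))
go(.578,-.298,.16,1.495)
E
```

```text
0.013615959123867321 39.9422961473465
[ 0.58168741 -0.29979292] [ 0.57029577 -0.29398744]
at [ 0.6718 -0.0015  0.1478] yaw 1.4954 t 15.15 F [ 0.3 -0.4 -4.7] open 0.0136
shift [-0.3028 -0.0712 -0.0121] turn [0.001 0.001 0.   ]
```

Call:
arm_command:
  moves:
    - [[0,0,-0.035],[0,0,0],0.005]
    - [[-0.04,-0.01,-0.035],[0,0,0],0.005]
    - [[-0.085,-0.02,-0.035],[0,0,0],0.005]
    - [[-0.13,-0.03,-0.035],[0,0,0],0.005]
    - [[-0.175,-0.041,-0.035],[0,0,0],0.005]

```text
time: 15.65
tool_pos: [0.6174, -0.1744, 0.1825]
tool_rot: [3.139, 0.001, 1.496]
contact_force: [1.1, -0.1, -4.4]
opening: 0.0139
grip_force: 40.0
```

Call:
arm_command:
  moves:
    - [[-0.045,-0.01,0],[0,0,0],0.005]
    - [[-0.09,-0.02,0],[0,0,0],0.005]
    - [[-0.128,-0.03,0],[0,0,0.07],0.005]
    - [[-0.128,-0.03,0.04],[0,0,0.14],0.005]
    - [[-0.128,-0.03,0.08],[0,0,0.14],0.005]

```text
time: 16.15
tool_pos: [0.5787, -0.301, 0.1029]
tool_rot: [3.135, 0.003, 1.35]
contact_force: [0.9, 0.5, -4.1]
opening: 0.0137
grip_force: 40.0
```

```bash
python3 - <<'E'
from h import *
go(.577,-.298,.034)
m,im=snap('wrist','w6'); 
E
```

```text
at [ 0.5787 -0.301   0.1029] yaw 1.3504 t 16.15 F [ 0.9  0.5 -4.1] open 0.0137
shift [ 0.0027 -0.0028  0.0689] turn [0.006 0.003 0.   ]
```

View pics/w6.png

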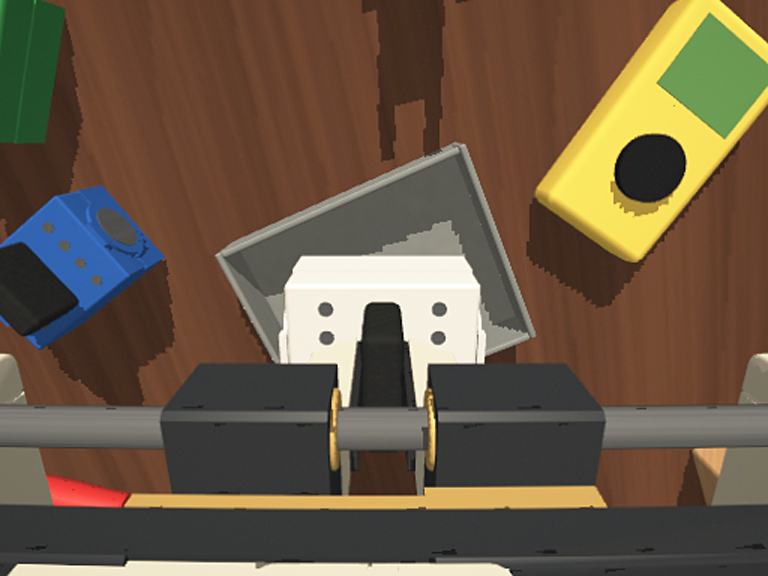

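```bash
python3 - <<'E'
from h import *
m=cam('wrist'); q=unproj(m,np.array([(218,257),(462,148),(533,335)])/1.5,.035)[:,:2]; print(q.round(4),(q[0]+q[2])/2, np.arctan2(*(q[1]-q[0])[::-1]))
c=(q[0]+q[2])/2; th=np.arctan2(*(q[1]-q[0])[::-1]); go(c[0],c[1],.036,np.pi/2+th)
E
```

```text
[[ 0.4926 -0.2604]
 [ 0.6305 -0.2327]
 [ 0.6527 -0.3417]] [ 0.57264959 -0.30104676] 0.19807187861486644
at [ 0.5748 -0.2975  0.0939] yaw 1.3531 t 16.2 F [ -1.8   1.4 -11.3] open 0.0136
shift [-0.0041 -0.0009  0.0579] turn [-0.007 -0.004 -0.416]
```

Call:
arm_command:
  moves:
    - [[-0.003,-0.001,0],[0,0,-0.14],0.005]
    - [[-0.003,-0.001,0],[0,0,-0.28],0.005]
    - [[-0.003,-0.001,0],[0,0,-0.416],0.005]
    - [[-0.003,-0.001,0.03],[0,0,-0.416],0.005]
    - [[-0.003,-0.001,0.045],[0,0,-0.416],0.005]

```text
time: 16.7
tool_pos: [0.5767, -0.3008, 0.0566]
tool_rot: [3.141, 0.001, 1.772]
contact_force: [-0.6, -0.2, -4.7]
opening: 0.0136
grip_force: 40.0
```

Call:
arm_command:
  moves:
    - [[0,0,0.005],[0,0,0],0.005]
    - [[0,0,0.01],[0,0,0],0.005]
    - [[0,0,0.015],[0,0,0],0.005]
    - [[0,0,0.02],[0,0,0],0.005]
    - [[0,0,0.022],[0,0,0],0.005]

```text
time: 17.2
tool_pos: [0.5766, -0.3011, 0.0344]
tool_rot: [3.141, 0.001, 1.771]
contact_force: [-0.9, 0.5, -3.4]
opening: 0.0137
grip_force: 40.0
```

Call:
arm_command:
  moves:
    - [[0,0,0.001],[0,0,0],0.005]
    - [[0,0,0.001],[0,0,0],0.005]
    - [[0,0,0.002],[0,0,0],0.005]
    - [[0,0,0.002],[0,0,0],0.005]
    - [[0,0,0.002],[0,0,0],0.005]

```text
time: 17.7
tool_pos: [0.5766, -0.3011, 0.0326]
tool_rot: [3.141, 0.001, 1.771]
contact_force: [0.5, 1.0, -4.4]
opening: 0.0138
grip_force: 40.0
```

Call:
arm_command:
  moves:
    - [[0,0,0.001],[0,0,0],0.005]
    - [[0,0,0.001],[0,0,0],0.005]
    - [[0,0,0.001],[0,0,0],0.04]
    - [[0,0,0.001],[0,0,0],0.04]
    - [[0,0,0.001],[0,0,0],0.04]

```text
time: 18.2
tool_pos: [0.5769, -0.3013, 0.0319]
tool_rot: [3.14, 0.002, 1.771]
contact_force: [-1.1, 0.4, 0.5]
opening: 0.0331
grip_force: 0.0
```

Call:
arm_command:
  moves:
    - [[0,0,0],[0,0,0],0.04]
    - [[0,0,0],[0,0,0],0.04]
    - [[0,0,-0.02],[0,0,0],0.04]
    - [[0,0,-0.06],[0,0,0],0.04]
    - [[0,0,-0.11],[0,0,0],0.04]

```text
time: 18.7
tool_pos: [0.5753, -0.3002, 0.1406]
tool_rot: [-3.139, -0.003, 1.771]
contact_force: [1.2, 0.1, 0.4]
opening: 0.0399
grip_force: 0.0
```

```bash
python3 - <<'E'
from h import *
m=cam('wrist');robot.observe()
im=robot.read_camera('wrist'); cv2.imwrite('pics/w7.png',im[:,:,::-1])
hsv=cv2.cvtColor(im,cv2.COLOR_RGB2HSV);k=cv2.inRange(hsv,(100,150,60),(120,255,255)); print('blue px',cv2.minAreaRect(cv2.findNonZero(k)))
go(.40,-.25,.14)
# blue from w6 image: box top corners zoomed coords
E
```

```text
blue px ((77.58824157714844, 89.35294342041016), (69.36518096923828, 105.26045989990234), 75.96376037597656)
at [ 0.5795 -0.3029  0.152 ] yaw 1.7715 t 18.75 F [ 2.6 -1.5  7.1] open 0.0398
shift [ 0.0878 -0.1655  0.0096] turn [0.009 0.01  0.   ]
```

```bash
cat > fit.py <<'E'
from h import *
from scipy.optimize import minimize
HS={'red':[(0,6),(172,179)],'blue':[(100,125)]}
def mask(im,c):
    hsv=cv2.cvtColor(im,cv2.COLOR_RGB2HSV); k=sum(cv2.inRange(hsv,(a,130,40),(b,255,255))//255 for a,b in HS[c]); return (k>0).astype(np.uint8)
def hull(m,pts,sh,up=2):
    q=proj(m,pts)*up; o=np.zeros((sh[0]*up,sh[1]*up),np.uint8)
    cv2.fillConvexPoly(o,cv2.convexHull(np.round(q*16).astype(np.int32)),1,shift=4); return o
def box(x,y,w,hx,hy,z0,z1):
    c,s=np.cos(w),np.sin(w); return np.array([[x+c*a*hx-s*b*hy,y+s*a*hx+c*b*hy,z] for a in(-1,1) for b in(-1,1) for z in(z0,z1)])
def fit(views,c,x0):
    # views: (cam model, image, roi mask bottom row)
    D=[]
    for m,im,rmax in views:
        k=mask(im,c); q=proj(m,[[x0[0],x0[1],.03]])[0]; win=np.zeros_like(k); a=45 if rmax==384 else 130
        u,v=q.astype(int); win[max(v-a,0):min(v+a,rmax),max(u-a,0):u+a]=1; D.append((m,k,win))
    def cost(p):
        t=0
        for m,k,win in D:
            f=hull(m,box(*p,.038,.028,0,.045),k.shape); g=hull(m,box(*p,.007,.022,.045,.081),k.shape); f=f*(1-g)
            f=cv2.resize(f.astype(np.float32),k.shape[::-1],interpolation=cv2.INTER_AREA); 
            t+=(np.abs(f-k)*win).sum()/max((k*win).sum(),30)
        return t/len(D)
    best=None
    for w in np.arange(0,np.pi,np.pi/6):
        r=minimize(cost,[x0[0],x0[1],w],method='Nelder-Mead',options=dict(initial_simplex=[[x0[0],x0[1],w],[x0[0]+.015,x0[1],w],[x0[0],x0[1]+.015,w],[x0[0],x0[1],w+.25]],xatol=2e-4,fatol=1e-4,maxiter=150))
        if best is None or r.fun<best.fun: best=r
    return best.x.round(4),round(best.fun,3)
def fitnow(c,x0,use=('scene','side','wrist'),rw=215):
    V=[]
    for n in use:
        m=cam(n); im=robot.read_camera(n); V.append((m,im,rw if n=='wrist' else 384))
    for n,v in zip(use,V): print(n,*fit([v],c,x0))
    r=fit(V,c,x0); print('all',*r); return r[0]
E
python3 - <<'E'
from fit import *
go(.40,-.31,.22,1.495)
fitnow('blue',(.40,-.25),('scene','side')); fitnow('red',(.406,.324),('scene','side'))
E
```

```text
at [ 0.5795 -0.3029  0.152 ] yaw 1.7715 t 18.75 F [ 2.6 -1.5  7.1] open 0.0398
shift [ 0.0282 -0.1767 -0.0699] turn [0.01  0.009 0.277]
scene [ 0.3977 -0.2542  0.4611] 0.299
side [ 0.3995 -0.2552  0.3126] 0.156
all [ 0.3979 -0.2539  0.4403] 0.255
scene [ 0.4017  0.3218 -0.4464] 0.25
side [ 0.4054  0.3199 -0.4261] 0.183
all [0.4046 0.3207 2.6919] 0.239
```

Call:
arm_command:
  moves:
    - [[0.028,-0.177,-0.07],[0,0,0.277],0.05]
    - [[0.028,-0.177,-0.07],[0,0,0.277],0.05]
    - [[0.028,-0.177,-0.07],[0,0,0.277],0.05]
    - [[0.028,-0.177,-0.07],[0,0,0.277],0.05]
    - [[0.028,-0.177,-0.07],[0,0,0.277],0.05]

```text
time: 19.45
tool_pos: [0.3939, -0.3089, 0.2121]
tool_rot: [-3.141, 0.001, 1.492]
contact_force: [-0.1, -0.0, -0.6]
opening: 0.0502
grip_force: 0.0
```

```bash
python3 - <<'E'
from fit import *
s=[robot.read_camera('side') for _ in range(2)]
x=fitnow('blue',(.398,-.254))
print(x); go(x[0],x[1],.06,np.pi/2+x[2]); cv2.imwrite('pics/w8.png',robot.read_camera('wrist')[:,:,::-1])
E
```

```text
scene [ 0.3978 -0.254   0.4798] 0.297
side [ 0.3996 -0.2552  0.3115] 0.151
wrist [ 0.4012 -0.2534  0.4121] 0.163
all [ 0.4006 -0.2532  3.5549] 0.252
[ 0.4006 -0.2532  3.5549]
at [ 0.3979 -0.3083  0.2099] yaw 1.4952 t 19.7 F [-0.3  0.2  0.5] open 0.0501
shift [ 0.055  -0.0013  0.15  ] turn [-2.000e-03  1.000e-03  2.653e+00]
```

View pics/w8.png

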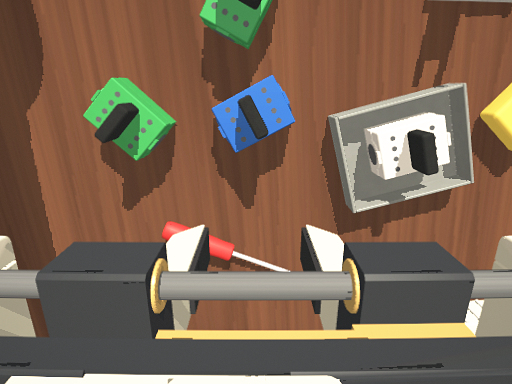

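Call:
arm_command:
  moves:
    - [[0.055,-0.002,0],[0,0,-0.15],0.05]
    - [[0.055,-0.002,0.04],[0,0,-0.3],0.05]
    - [[0.055,-0.002,0.07],[0,0,-0.42],0.05]
    - [[0.055,-0.002,0.09],[0,0,-0.488],0.05]
    - [[0.055,-0.002,0.09],[0,0,-0.488],0.05]

```text
time: 20.25
tool_pos: [0.3986, -0.2519, 0.1182]
tool_rot: [-3.139, -0.005, 1.984]
contact_force: [-0.2, 0.3, 0.5]
opening: 0.05
grip_force: 0.0
```

```bash
python3 - <<'E'
from fit import *
robot.read_camera('side');go(.4012,-.2534,.030,1.983)
V=[('wrist')]; fitnow('blue',(.401,-.2534),('wrist',),200); fitnow('blue',(.401,-.2534),('side',))
E
```

```text
at [ 0.3995 -0.2529  0.12  ] yaw 1.9819 t 20.3 F [-0.1 -0.2  0.3] open 0.0497
shift [-0.0013  0.0015  0.09  ] turn [-0.001 -0.002 -0.001]
wrist [ 0.4016 -0.2539  3.5583] 0.112
all [ 0.4016 -0.2539  3.5583] 0.112
side [ 0.3996 -0.2542  0.2881] 0.156
all [ 0.3996 -0.2542  0.2881] 0.156
```

Call:
arm_command:
  moves:
    - [[-0.001,0.002,0.03],[0,0,0],0.05]
    - [[-0.001,0.002,0.06],[0,0,0],0.05]
    - [[-0.001,0.002,0.08],[0,0,0],0.05]
    - [[-0.001,0.002,0.09],[0,0,0],0.04]
    - [[-0.001,0.002,0.091],[0,0,0],0.02]

```text
time: 20.9
tool_pos: [0.4022, -0.2542, 0.0302]
tool_rot: [3.141, 0.001, 1.982]
contact_force: [-0.5, -0.2, 0.5]
opening: 0.0383
grip_force: 0.0
```

Call:
arm_command:
  moves:
    - [[0,0,0],[0,0,0],0.005]
    - [[0,0,0],[0,0,0],0.005]
    - [[0,0,0],[0,0,0],0.005]
    - [[0,0,0],[0,0,0],0.005]
    - [[0,0,0],[0,0,0],0.005]

```text
time: 21.4
tool_pos: [0.4019, -0.2545, 0.0309]
tool_rot: [3.142, 0.002, 1.983]
contact_force: [-4.2, -1.8, 6.0]
opening: 0.0136
grip_force: 39.9
```

Call:
arm_command:
  moves:
    - [[0,0,0],[0,0,0],0.005]
    - [[0,0,0],[0,0,0],0.005]
    - [[0,0,0],[0,0,0],0.005]
    - [[0,0,-0.02],[0,0,0],0.005]
    - [[0,0,-0.06],[0,0,0],0.005]

```text
time: 21.9
tool_pos: [0.3999, -0.2519, 0.0881]
tool_rot: [-3.139, -0.007, 1.982]
contact_force: [1.0, -0.8, -4.1]
opening: 0.0136
grip_force: 39.9
```

```bash
python3 - <<'E'
from fit import *
robot.read_camera('side'); go(.53,-.05,.2,1.495); print(robot.observe()['grip_force'])
fitnow('red',(.405,.321),('side',))
E
```

```text
at [ 0.4036 -0.2549  0.0956] yaw 1.9824 t 21.95 F [ 2.1 -2.8  2.7] open 0.0135
shift [ 0.1367  0.1981 -0.1045] turn [0.004 0.004 0.487]
39.91235911846161
side [0.4053 0.32   2.7265] 0.192
all [0.4053 0.32   2.7265] 0.192
```

```bash
python3 - <<'E'
from fit import *
go(.53,-.10,.21,1.495); go(.6764,.0635,.2,1.495)
E
```

```text
at [ 0.4043 -0.2556  0.0939] yaw 1.9823 t 22.0 F [ 1.  -0.1 -5.4] open 0.0137
shift [ 0.0914  0.1779 -0.1161] turn [0.006 0.007 0.487]
at [ 0.4043 -0.2556  0.0939] yaw 1.9823 t 22.0 F [ 1.  -0.1 -5.4] open 0.0137
shift [ 0.1828  0.3774 -0.1061] turn [0.006 0.007 0.487]
```

Call:
arm_command:
  moves:
    - [[0,0,-0.04],[0,0,0.1],0.005]
    - [[0.02,0.04,-0.08],[0,0,0.2],0.005]
    - [[0.04,0.08,-0.11],[0,0,0.3],0.005]
    - [[0.06,0.12,-0.115],[0,0,0.4],0.005]
    - [[0.08,0.16,-0.115],[0,0,0.487],0.005]

```text
time: 22.5
tool_pos: [0.5166, -0.1168, 0.2059]
tool_rot: [3.139, 0.001, 1.49]
contact_force: [0.4, -2.0, -4.7]
opening: 0.0134
grip_force: 39.9
```

```bash
python3 - <<'E'
from fit import *
go(.6764,.0635,.2,1.495)
E
```

```text
at [ 0.5166 -0.1168  0.2059] yaw 1.4904 t 22.5 F [ 0.4 -2.  -4.7] open 0.0134
shift [0.1926 0.1448 0.0061] turn [ 0.003  0.001 -0.005]
```

Call:
arm_command:
  moves:
    - [[0.038,0.029,0],[0,0,0],0.005]
    - [[0.076,0.058,0],[0,0,0],0.005]
    - [[0.114,0.087,0],[0,0,0],0.005]
    - [[0.154,0.116,0],[0,0,0],0.005]
    - [[0.193,0.145,0.006],[0,0,-0.005],0.005]

```text
time: 23.0
tool_pos: [0.6752, 0.0656, 0.1976]
tool_rot: [-3.141, 0.0, 1.501]
contact_force: [1.5, -0.6, -4.3]
opening: 0.0138
grip_force: 39.9
```

Call:
arm_command:
  moves:
    - [[0,0,0.03],[0,0,0],0.005]
    - [[0,0,0.06],[0,0,0],0.005]
    - [[0,0,0.09],[0,0,0],0.005]
    - [[0,0,0.1],[0,0,0],0.005]
    - [[0,0,0.1],[0,0,0],0.005]

```text
time: 23.5
tool_pos: [0.6727, 0.0635, 0.0959]
tool_rot: [-3.136, 0.001, 1.5]
contact_force: [0.6, 0.3, -5.0]
opening: 0.014
grip_force: 39.9
```

```bash
python3 - <<'E'
from fit import *
robot.read_camera('side'); robot.read_camera('side'); go(.6764,.0635,.049,1.495)
E
```

```text
at [0.6751 0.0633 0.1   ] yaw 1.5003 t 23.6 F [ 0.3 -0.  -4.2] open 0.0137
shift [0.0003 0.0012 0.051 ] turn [0.002 0.001 0.005]
```

Call:
arm_command:
  moves:
    - [[0,0.0012,0.01],[0,0,0.005],0.005]
    - [[0,0.0012,0.02],[0,0,0.005],0.005]
    - [[0,0.0012,0.025],[0,0,0.005],0.005]
    - [[0,0.0012,0.028],[0,0,0.005],0.005]
    - [[0,0.0012,0.028],[0,0,0.005],0.005]

```text
time: 24.1
tool_pos: [0.6753, 0.0633, 0.0705]
tool_rot: [-3.141, 0.001, 1.495]
contact_force: [0.4, -0.4, -4.7]
opening: 0.0137
grip_force: 39.9
```

Call:
arm_command:
  moves:
    - [[0,0,0.002],[0,0,0],0.005]
    - [[0,0,0.004],[0,0,0],0.005]
    - [[0,0,0.006],[0,0,0],0.005]
    - [[0,0,0.008],[0,0,0],0.005]
    - [[0,0,0.008],[0,0,0],0.005]

```text
time: 24.6
tool_pos: [0.6759, 0.0625, 0.0636]
tool_rot: [3.14, 0.002, 1.495]
contact_force: [0.1, -2.7, -1.3]
opening: 0.0139
grip_force: 39.9
```

Call:
arm_command:
  moves:
    - [[-0.001,0,0.002],[0,0,0],0.005]
    - [[-0.001,0,0.004],[0,0,0],0.005]
    - [[-0.001,0,0.006],[0,0,0],0.005]
    - [[-0.001,0,0.008],[0,0,0],0.005]
    - [[-0.001,0,0.008],[0,0,0],0.005]

```text
time: 25.1
tool_pos: [0.6753, 0.0618, 0.0545]
tool_rot: [-3.142, 0.001, 1.495]
contact_force: [-0.2, -5.7, -5.3]
opening: 0.0138
grip_force: 39.9
```

Call:
arm_command:
  moves:
    - [[0,0,0.002],[0,0,0],0.005]
    - [[0,0,0.004],[0,0,0],0.005]
    - [[0,0,0.006],[0,0,0],0.005]
    - [[0,0,0.007],[0,0,0],0.005]
    - [[0,0,0.007],[0,0,0],0.005]

```text
time: 25.6
tool_pos: [0.6762, 0.0623, 0.049]
tool_rot: [3.139, 0.001, 1.495]
contact_force: [1.3, -3.7, 3.9]
opening: 0.0135
grip_force: 40.0
```

Call:
arm_command:
  moves:
    - [[-0.001,0,0.001],[0,0,0],0.005]
    - [[-0.001,0,0.002],[0,0,0],0.005]
    - [[-0.001,0,0.003],[0,0,0],0.005]
    - [[-0.001,0,0.003],[0,0,0],0.005]
    - [[-0.001,0,0.003],[0,0,0],0.005]

```text
time: 26.1
tool_pos: [0.6765, 0.0626, 0.0488]
tool_rot: [3.137, -0.001, 1.496]
contact_force: [-5.9, -0.4, 16.6]
opening: 0.0136
grip_force: 40.0
```

Call:
arm_command:
  moves:
    - [[0,0,-0.001],[0,0,0],0.04]
    - [[0,0,-0.001],[0,0,0],0.04]
    - [[0,0,-0.001],[0,0,0],0.04]
    - [[0,0,-0.001],[0,0,0],0.04]
    - [[0,0,-0.001],[0,0,0],0.04]

```text
time: 26.6
tool_pos: [0.6753, 0.0614, 0.0456]
tool_rot: [-3.142, 0.001, 1.495]
contact_force: [0.9, -0.5, -0.1]
opening: 0.0399
grip_force: 0.0
```

Call:
arm_command:
  moves:
    - [[0,0,-0.03],[0,0,0],0.05]
    - [[0,0,-0.07],[0,0,0],0.05]
    - [[0,0,-0.12],[0,0,0],0.05]
    - [[0,0,-0.15],[0,0,0],0.05]
    - [[0,0,-0.15],[0,0,0],0.05]

```text
time: 27.1
tool_pos: [0.678, 0.0614, 0.2023]
tool_rot: [3.13, 0.0, 1.495]
contact_force: [1.2, 0.1, 0.1]
opening: 0.0501
grip_force: 0.0
```

```bash
python3 - <<'E'
from fit import *
robot.read_camera('side'); go(.41,.27,.2,1.495)
fitnow('red',(.405,.32),('side','scene'))
E
```

```text
at [0.6766 0.0614 0.1989] yaw 1.4954 t 27.15 F [-1.1  0.7  0.3] open 0.05
shift [ 0.1879 -0.2816 -0.0029] turn [0.006 0.    0.   ]
side [ 0.3773  0.3118 -0.4147] 0.198
scene [0.3752 0.3132 2.702 ] 0.242
all [0.3763 0.3125 2.7076] 0.242
```

```bash
python3 - <<'E'
from fit import *
go(.355,.262,.21,1.14)
E
```

```text
at [0.6748 0.0614 0.1949] yaw 1.4954 t 27.25 F [ 0.3  0.  -0.5] open 0.0501
shift [ 0.1759 -0.334  -0.0148] turn [-0.001  0.001  0.355]
```

Call:
arm_command:
  moves:
    - [[0.023,-0.044,-0.012],[0,0,0.05],0.05]
    - [[0.046,-0.088,-0.012],[0,0,0.1],0.05]
    - [[0.068,-0.13,-0.012],[0,0,0.15],0.05]
    - [[0.09,-0.172,-0.012],[0,0,0.2],0.05]
    - [[0.112,-0.214,-0.012],[0,0,0.25],0.05]

```text
time: 27.75
tool_pos: [0.4676, 0.1897, 0.206]
tool_rot: [-3.139, 0.002, 1.243]
contact_force: [-0.8, 0.8, 1.2]
opening: 0.05
grip_force: 0.0
```

```bash
python3 - <<'E'
from fit import *
go(.355,.262,.21,1.14)
E
```

```text
at [0.4676 0.1897 0.206 ] yaw 1.243 t 27.75 F [-0.8  0.8  1.2] open 0.05
shift [ 0.0322 -0.1299 -0.0038] turn [-0.002  0.003  0.103]
```

Call:
arm_command:
  moves:
    - [[0.011,-0.045,-0.004],[0,0,0.04],0.05]
    - [[0.022,-0.09,-0.004],[0,0,0.08],0.05]
    - [[0.032,-0.13,-0.004],[0,0,0.103],0.05]
    - [[0.032,-0.13,-0.004],[0,0,0.103],0.05]
    - [[0.032,-0.13,-0.004],[0,0,0.103],0.05]

```text
time: 28.25
tool_pos: [0.3565, 0.2611, 0.2108]
tool_rot: [3.142, 0.002, 1.145]
contact_force: [0.3, 0.2, 0.4]
opening: 0.0499
grip_force: 0.0
```

```bash
python3 - <<'E'
from fit import *
robot.read_camera('side'); x=fitnow('red',(.376,.3125),('wrist','side')); w=(x[2]+np.pi/2)%np.pi-np.pi/2
go(x[0],x[1],.12,np.pi/2+w); im=robot.read_camera('wrist'); cv2.imwrite('pics/w9.png',im[:,:,::-1])
E
```

```text
wrist [ 0.3774  0.312  -0.4252] 0.133
side [0.3773 0.3118 2.7257] 0.201
all [0.3778 0.3118 2.7164] 0.171
at [0.3582 0.2604 0.2111] yaw 1.1413 t 28.4 F [ 0.4  0.3 -0.8] open 0.05
shift [ 0.055  -0.0036  0.091 ] turn [ 0.     0.002 -0.004]
```

Call:
arm_command:
  moves:
    - [[0.03,-0.002,0.02],[0,0,-0.003],0.05]
    - [[0.055,-0.004,0.05],[0,0,-0.003],0.05]
    - [[0.055,-0.004,0.08],[0,0,-0.003],0.05]
    - [[0.055,-0.004,0.091],[0,0,-0.003],0.05]
    - [[0.055,-0.004,0.091],[0,0,-0.003],0.05]

```text
time: 28.95
tool_pos: [0.3762, 0.3115, 0.1192]
tool_rot: [-3.14, 0.004, 1.144]
contact_force: [-0.2, 0.7, 0.3]
opening: 0.0499
grip_force: 0.0
```

```bash
python3 - <<'E'
from fit import *
robot.read_camera('side');x=fitnow('red',(.3775,.312),('wrist',),200); w=(x[2]+np.pi/2)%np.pi-np.pi/2
go(x[0],x[1],.031,np.pi/2+w)
E
```

```text
wrist [ 0.3776  0.312  -0.425 ] 0.115
all [ 0.3776  0.312  -0.425 ] 0.115
at [0.3776 0.3125 0.1216] yaw 1.1443 t 29.05 F [0.  0.1 1.1] open 0.0499
shift [-0.0005  0.      0.0906] turn [ 0.002 -0.    -0.001]
```

Call:
arm_command:
  moves:
    - [[0,0,0.03],[0,0,0],0.05]
    - [[0,0,0.06],[0,0,0],0.05]
    - [[0,0,0.08],[0,0,0],0.05]
    - [[0,0,0.0905],[0,0,0],0.04]
    - [[0,0,0.0905],[0,0,0],0.02]

```text
time: 29.55
tool_pos: [0.377, 0.3125, 0.0304]
tool_rot: [3.141, 0.001, 1.145]
contact_force: [0.1, -0.5, -0.3]
opening: 0.0385
grip_force: 0.0
```

Call:
arm_command:
  moves:
    - [[0,0,0],[0,0,0],0.005]
    - [[0,0,0],[0,0,0],0.005]
    - [[0,0,0],[0,0,0],0.005]
    - [[0,0,0],[0,0,0],0.005]
    - [[0,0,0],[0,0,0],0.005]

```text
time: 30.05
tool_pos: [0.3775, 0.313, 0.0312]
tool_rot: [3.139, -0.001, 1.145]
contact_force: [1.5, -1.1, 6.1]
opening: 0.0132
grip_force: 40.0
```

Call:
arm_command:
  moves:
    - [[0,0,0],[0,0,0],0.005]
    - [[0,0,0],[0,0,0],0.005]
    - [[0,0,-0.03],[0,0,0],0.005]
    - [[0,0,-0.07],[0,0,0],0.005]
    - [[0,0,-0.12],[0,0,0],0.005]

```text
time: 30.55
tool_pos: [0.3752, 0.3118, 0.15]
tool_rot: [-3.14, 0.005, 1.145]
contact_force: [1.5, 0.6, -3.0]
opening: 0.0137
grip_force: 40.0
```

```bash
python3 - <<'E'
from fit import *
print(robot.observe()['grip_force']); robot.read_camera('side'); robot.read_camera('side'); go(.6664,-.069,.2,1.495)
E
```

```text
39.99672710895538
at [0.3799 0.3148 0.1563] yaw 1.1457 t 30.65 F [ 0.7  0.3 -2.2] open 0.0138
shift [-0.231   0.4196 -0.0426] turn [ 0.009 -0.008 -0.349]
```

Call:
arm_command:
  moves:
    - [[-0.005,0.01,-0.045],[0,0,-0.07],0.005]
    - [[-0.027,0.05,-0.045],[0,0,-0.14],0.005]
    - [[-0.049,0.09,-0.045],[0,0,-0.21],0.005]
    - [[-0.071,0.13,-0.045],[0,0,-0.28],0.005]
    - [[-0.093,0.17,-0.045],[0,0,-0.349],0.005]

```text
time: 31.15
tool_pos: [0.4932, 0.1563, 0.1944]
tool_rot: [-3.141, 0.001, 1.498]
contact_force: [0.7, 0.8, -1.1]
opening: 0.0136
grip_force: 40.0
```

```bash
python3 - <<'E'
from fit import *
go(.6663,-.069,.2,1.495)
E
```

```text
at [0.4932 0.1563 0.1944] yaw 1.4977 t 31.15 F [ 0.7  0.8 -1.1] open 0.0136
shift [-0.2121  0.1891 -0.0056] turn [-0.001  0.001  0.003]
```

Call:
arm_command:
  moves:
    - [[-0.036,0.032,-0.006],[0,0,0],0.005]
    - [[-0.072,0.064,-0.006],[0,0,0],0.005]
    - [[-0.108,0.096,-0.006],[0,0,0],0.005]
    - [[-0.144,0.128,-0.006],[0,0,0],0.005]
    - [[-0.18,0.16,-0.006],[0,0,0],0.005]

```text
time: 31.65
tool_pos: [0.6392, -0.0354, 0.2001]
tool_rot: [-3.14, 0.0, 1.494]
contact_force: [1.3, 0.5, -3.1]
opening: 0.0139
grip_force: 40.0
```

Call:
arm_command:
  moves:
    - [[-0.032,0.029,0],[0,0,0.003],0.005]
    - [[-0.032,0.029,0.03],[0,0,0.003],0.005]
    - [[-0.032,0.029,0.06],[0,0,0.003],0.005]
    - [[-0.032,0.029,0.09],[0,0,0.003],0.005]
    - [[-0.032,0.029,0.1],[0,0,0.003],0.005]

```text
time: 32.15
tool_pos: [0.6625, -0.0675, 0.0963]
tool_rot: [-3.133, -0.0, 1.491]
contact_force: [0.2, 0.7, -3.0]
opening: 0.0136
grip_force: 40.0
```

```bash
python3 - <<'E'
from fit import *
robot.read_camera('side'); robot.read_camera('side'); robot.read_camera('side'); go(.6663,-.069,.05,1.495)
E
```

```text
at [ 0.6653 -0.0679  0.1013] yaw 1.4915 t 32.3 F [-0.  -0.  -2.4] open 0.0135
shift [-0.001   0.0011  0.0513] turn [-0.001  0.001 -0.003]
```

Call:
arm_command:
  moves:
    - [[-0.001,0.001,0.01],[0,0,-0.003],0.005]
    - [[-0.001,0.001,0.02],[0,0,-0.003],0.005]
    - [[-0.001,0.001,0.026],[0,0,-0.003],0.005]
    - [[-0.001,0.001,0.029],[0,0,-0.003],0.005]
    - [[-0.001,0.001,0.029],[0,0,-0.003],0.005]

```text
time: 32.8
tool_pos: [0.6661, -0.069, 0.0722]
tool_rot: [-3.141, 0.001, 1.494]
contact_force: [-1.1, 0.2, -3.4]
opening: 0.0137
grip_force: 40.0
```

Call:
arm_command:
  moves:
    - [[0,0,0.002],[0,0,0],0.005]
    - [[0,0,0.004],[0,0,0],0.005]
    - [[0,0,0.006],[0,0,0],0.005]
    - [[0,0,0.008],[0,0,0],0.005]
    - [[0,0,0.008],[0,0,0],0.005]

```text
time: 33.3
tool_pos: [0.6662, -0.0691, 0.0644]
tool_rot: [3.142, 0.001, 1.494]
contact_force: [0.2, 0.2, -2.5]
opening: 0.0138
grip_force: 40.0
```

No side force; continuing down to the plate.

Call:
arm_command:
  moves:
    - [[0,0,0.003],[0,0,0],0.005]
    - [[0,0,0.006],[0,0,0],0.005]
    - [[0,0,0.009],[0,0,0],0.005]
    - [[0,0,0.012],[0,0,0],0.005]
    - [[0,0,0.014],[0,0,0],0.005]

```text
time: 33.8
tool_pos: [0.6663, -0.0691, 0.0503]
tool_rot: [3.141, 0.001, 1.494]
contact_force: [0.1, -0.0, -2.3]
opening: 0.0136
grip_force: 40.0
```

Call:
arm_command:
  moves:
    - [[0,0,0.001],[0,0,0],0.005]
    - [[0,0,0.002],[0,0,0],0.005]
    - [[0,0,0.003],[0,0,0],0.005]
    - [[0,0,0.003],[0,0,0],0.005]
    - [[0,0,0.003],[0,0,0],0.005]

```text
time: 34.3
tool_pos: [0.6664, -0.0693, 0.0493]
tool_rot: [3.14, 0.001, 1.494]
contact_force: [-3.9, -0.6, 5.2]
opening: 0.014
grip_force: 40.0
```

Call:
arm_command:
  moves:
    - [[0,0,-0.001],[0,0,0],0.04]
    - [[0,0,-0.001],[0,0,0],0.04]
    - [[0,0,-0.001],[0,0,0],0.04]
    - [[0,0,-0.001],[0,0,0],0.04]
    - [[0,0,-0.001],[0,0,0],0.04]

```text
time: 34.8
tool_pos: [0.6664, -0.0691, 0.0486]
tool_rot: [3.141, 0.001, 1.494]
contact_force: [-0.7, -0.5, -0.3]
opening: 0.04
grip_force: 0.0
```

Call:
arm_command:
  moves:
    - [[0,0,-0.03],[0,0,0],0.05]
    - [[0,0,-0.07],[0,0,0],0.05]
    - [[0,0,-0.12],[0,0,0],0.05]
    - [[0,0,-0.17],[0,0,0],0.05]
    - [[0,0,-0.21],[0,0,0],0.05]

```text
time: 35.3
tool_pos: [0.6666, -0.0689, 0.2622]
tool_rot: [3.138, 0.001, 1.495]
contact_force: [1.5, -0.5, 0.6]
opening: 0.0498
grip_force: 0.0
```

```bash
python3 - <<'E'
from fit import *
robot.read_camera('side');im=robot.read_camera('wrist');m=cam('wrist')
# sightlines: seated check blue/red from side & wrist
V=[(m,im,230)]
c=(.6712,-.0035); print('blue',*fit(V,'blue',(.676,.0625)))
s=robot.read_camera('side'); cv2.imwrite('pics/f.png',np.hstack([cv2.resize(s[100:260,180:360,::-1],(450,400)),cv2.resize(im[0:230,130:389,::-1],(350,311),interpolation=cv2.INTER_AREA) if 0 else cv2.copyMakeBorder(cv2.resize(im[0:240,156:356,::-1],(333,400)),0,0,0,17,0)]))
G=[.6375,-.1462]; bar(0,.95,G); go(.4228,-.015,.2,.546)
E
```

```text
blue [0.6777 0.0661 3.0683] 0.199
0 0.95 shift [ 0.0358 -0.2486  0.1805] turn [ 0.008 -0.002  0.95 ] F [-0.3 -0.2 -1.5]
at [ 0.6677 -0.0692  0.2625] yaw 1.4945 t 35.45 F [-0.3 -0.2 -1.5] open 0.0502
shift [ 0.0355 -0.2488  0.0605] turn [ 0.008 -0.002  0.949]
```

View pics/f.png

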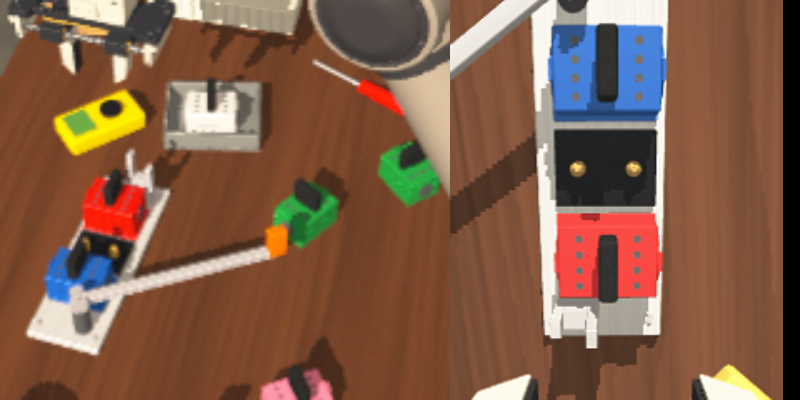

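Call:
arm_command:
  moves:
    - [[0.007,-0.049,0],[0,0,0.14],0.05]
    - [[0.014,-0.098,0],[0,0,0.28],0.05]
    - [[0.021,-0.147,0.02],[0,0,0.42],0.05]
    - [[0.028,-0.196,0.04],[0,0,0.56],0.05]
    - [[0.0355,-0.2488,0.06],[0,0,0.7],0.05]

```text
time: 35.95
tool_pos: [0.4304, -0.0167, 0.2011]
tool_rot: [-3.14, 0.002, 0.789]
contact_force: [1.0, -0.7, -0.0]
opening: 0.0503
grip_force: 0.0
```

```bash
python3 - <<'E'
from fit import *
go(.424,-.0145,.15,.546)
E
```

```text
at [ 0.4304 -0.0167  0.2011] yaw 0.7886 t 35.95 F [ 1.  -0.7 -0. ] open 0.0503
shift [-0.0029 -0.006   0.0512] turn [-0.001  0.002  0.243]
```

Call:
arm_command:
  moves:
    - [[-0.003,-0.006,0],[0,0,0.12],0.05]
    - [[-0.003,-0.006,0.02],[0,0,0.243],0.05]
    - [[-0.003,-0.006,0.04],[0,0,0.243],0.05]
    - [[-0.003,-0.006,0.04],[0,0,0.243],0.05]
    - [[-0.003,-0.006,0.04],[0,0,0.243],0.05]

```text
time: 36.45
tool_pos: [0.4266, -0.0152, 0.1629]
tool_rot: [-3.141, 0.002, 0.552]
contact_force: [-0.4, -0.3, 0.3]
opening: 0.05
grip_force: 0.0
```

```bash
python3 - <<'E'
from fit import *
robot.read_camera('side'); m=cam('wrist'); im=robot.read_camera('wrist'); hsv=cv2.cvtColor(im,cv2.COLOR_RGB2HSV)
k=cv2.inRange(hsv,(7,170,120),(17,255,255)); k[235:]=0
pts=np.argwhere(k>0); print(len(pts),pts.min(0),pts.max(0),pts.mean(0))
for r in (200,210,220,230):
    c=np.where(k[r])[0]
    if len(c): print(r,c.min(),c.max(),unproj(m,[[(c.min()+c.max())/2+.0,r]],.119).round(4))
go(.424,-.0145,.062,.546)
print(proj(m,[[.424,-.0145,.119]]))
E
```

```text
607 [177 243] [218 262] [198.07578254 254.19275124]
200 251 262 [[ 0.4271 -0.0168  0.119 ]]
210 247 262 [[ 0.4192 -0.0198  0.119 ]]
at [ 0.4275 -0.0154  0.1638] yaw 0.5517 t 36.55 F [-0.3 -0.3  0.7] open 0.0501
shift [-0.0025 -0.0028  0.1018] turn [ 0.001 -0.     0.006]
[[251.94097519 201.77842918]]
```

Call:
arm_command:
  moves:
    - [[-0.002,-0.001,0.04],[0,0,0.004],0.05]
    - [[-0.002,-0.001,0.07],[0,0,0.004],0.05]
    - [[-0.002,-0.001,0.09],[0,0,0.004],0.05]
    - [[-0.002,-0.001,0.1],[0,0,0.004],0.04]
    - [[-0.002,-0.001,0.1],[0,0,0.004],0.02]
  squeeze: 40

```text
time: 37.05
tool_pos: [0.4248, -0.0156, 0.063]
tool_rot: [3.142, 0.001, 0.547]
contact_force: [0.6, 1.2, -0.4]
opening: 0.0387
grip_force: 0.0
```

Call:
arm_command:
  moves:
    - [[0,0,0],[0,0,0],0.005]
    - [[0,0,0],[0,0,0],0.005]
    - [[0,0,0],[0,0,0],0.005]
    - [[0,0,0],[0,0,0],0.005]
    - [[0,0,0],[0,0,0],0.005]

```text
time: 37.55
tool_pos: [0.4256, -0.0157, 0.0639]
tool_rot: [3.14, -0.001, 0.547]
contact_force: [1.3, 0.0, -0.4]
opening: 0.0153
grip_force: 40.0
```

```bash
python3 - <<'E'
from fit import *
robot.read_camera('side');o=robot.observe(); p=np.array(o['tool_pos']); print(o['opening'],o['grip_force'])
G=np.array([.6375,-.1462]); P=G+.274*Y[:2]; d=p[:2]-P; r=np.hypot(*d); s=np.arctan2(-d@X[:2],-d@Y[:2]); print('r,s',r,s,p)
for l in(.08,.16,.24): bar(l,s,G,p[2]-.076,r)
E
```

```text
0.015632086695102205 40.001158118247986
r,s 0.27303000570083547 0.944916304285946 [ 0.42552206 -0.0156723   0.06376069]
0.08 0.944916304285946 shift [-0.0006  0.0008 -0.0219] turn [ 0.002 -0.081 -0.003] F [ 1.7 -0.3 -0.2]
0.16 0.944916304285946 shift [ 0.001   0.0009 -0.0437] turn [ 0.002 -0.161 -0.003] F [ 1.7 -0.3 -0.2]
0.24 0.944916304285946 shift [ 0.0044  0.0009 -0.0652] turn [ 0.002 -0.241 -0.003] F [ 1.7 -0.3 -0.2]
```

Call:
arm_command:
  moves:
    - [[-0.0006,0.0005,-0.014],[0,-0.05,0],0.005]
    - [[-0.0004,0.0008,-0.027],[0,-0.1,-0.002],0.005]
    - [[0.0005,0.0009,-0.04],[0,-0.145,-0.003],0.005]
    - [[0.0017,0.0009,-0.05],[0,-0.185,-0.003],0.005]
    - [[0.0027,0.0009,-0.056],[0,-0.21,-0.003],0.005]

```text
time: 38.1
tool_pos: [0.4287, -0.0146, 0.12]
tool_rot: [3.14, 0.21, 0.55]
contact_force: [2.8, 0.7, -1.9]
opening: 0.0159
grip_force: 40.0
```

```bash
cat > b.py <<'E'
from fit import *
import sys
robot.read_camera('side');o=robot.observe();print(o['tool_pos'].round(4) if hasattr(o['tool_pos'],'round') else o['tool_pos'],o['grip_force'],o['tool_rot'])
for a in sys.argv[1:]:
    l,s=map(float,a.split(',')); bar(l,s,[.6375,-.1462],-.0122,.273)
E
python3 b.py .21,.85 .21,.75 .21,.65 .21,.55 .21,.45
```

```text
[ 0.429  -0.0147  0.1204] 39.99946475028992 [3.13959909 0.21053672 0.55061841]
0.21 0.85 shift [ 0.0005  0.0254 -0.0007] turn [-0.018  0.001 -0.092] F [-0.3  0.3 -0.3]
0.21 0.75 shift [ 0.0043  0.0521 -0.0014] turn [-0.039  0.001 -0.19 ] F [-0.3  0.3 -0.3]
0.21 0.65 shift [ 0.0107  0.0782 -0.0027] turn [-0.059  0.001 -0.288] F [-0.3  0.3 -0.3]
0.21 0.55 shift [ 0.0195  0.1036 -0.0046] turn [-0.08   0.001 -0.385] F [-0.3  0.3 -0.3]
0.21 0.45 shift [ 0.0309  0.1279 -0.0069] turn [-0.101  0.001 -0.483] F [-0.3  0.3 -0.3]
```

Call:
arm_command:
  moves:
    - [[0.0005,0.0255,-0.0007],[-0.018,0,-0.092],0.005]
    - [[0.0043,0.052,-0.0014],[-0.039,0,-0.19],0.005]
    - [[0.0107,0.078,-0.0027],[-0.059,0,-0.288],0.005]
    - [[0.0195,0.1036,-0.0046],[-0.08,0,-0.385],0.005]
    - [[0.031,0.128,-0.007],[-0.101,0,-0.483],0.005]

```text
time: 38.65
tool_pos: [0.5228, -0.1068, 0.1191]
tool_rot: [-3.14, 0.207, 1.048]
contact_force: [4.7, 9.1, -4.4]
opening: 0.0155
grip_force: 40.0
```

```bash
python3 b.py .21,.38 .21,.31 .21,.24 .21,.17 .2,.1
```

```text
[ 0.526  -0.1084  0.1191] 40.05799949169159 [3.14008317 0.20571418 1.05264593]
0.21 0.38 shift [-0.0003  0.0155 -0.0019] turn [-0.011 -0.004 -0.061] F [ 3.7  5.  -3.1]
0.21 0.31 shift [ 0.0015  0.0343 -0.0022] turn [-0.026 -0.004 -0.129] F [ 3.7  5.  -3.1]
0.21 0.24 shift [ 0.0045  0.0529 -0.0028] turn [-0.04  -0.004 -0.198] F [ 3.7  5.  -3.1]
0.21 0.17 shift [ 0.0089  0.0712 -0.0037] turn [-0.055 -0.004 -0.266] F [ 3.7  5.  -3.1]
0.2 0.1 shift [ 0.0146  0.0894 -0.0021] turn [-0.067  0.006 -0.335] F [ 3.7  5.  -3.1]
```

Call:
arm_command:
  moves:
    - [[0.001,0.0155,-0.0019],[-0.011,-0.004,-0.061],0.005]
    - [[0.0025,0.0343,-0.0022],[-0.026,-0.004,-0.129],0.005]
    - [[0.0055,0.0529,-0.0028],[-0.04,-0.004,-0.198],0.005]
    - [[0.01,0.0712,-0.0037],[-0.055,-0.004,-0.266],0.005]
    - [[0.0155,0.0894,-0.003],[-0.067,0,-0.335],0.005]

```text
time: 39.2
tool_pos: [0.6072, -0.1378, 0.1186]
tool_rot: [-3.135, 0.207, 1.39]
contact_force: [0.7, 4.9, -2.2]
opening: 0.0157
grip_force: 40.0
```

```bash
python3 b.py .19,.07 .17,.04 .15,.015 .14,0
```

```text
[ 0.6093 -0.1383  0.1181] 40.018481612205505 [-3.13656642  0.20576862  1.39329173]
0.19 0.07 shift [-0.001   0.01    0.0027] turn [-0.011  0.016 -0.031] F [ 1.1  2.4 -1.4]
0.17 0.04 shift [-0.0002  0.0182  0.008 ] turn [-0.017  0.036 -0.061] F [ 1.1  2.4 -1.4]
0.15 0.015 shift [0.0008 0.0251 0.0133] turn [-0.02   0.056 -0.085] F [ 1.1  2.4 -1.4]
0.14 0.0 shift [0.0014 0.0292 0.0159] turn [-0.022  0.065 -0.1  ] F [ 1.1  2.4 -1.4]
```

Call:
arm_command:
  moves:
    - [[0.0005,0.009,0.003],[-0.009,0.016,-0.03],0.005]
    - [[0.001,0.0175,0.008],[-0.015,0.036,-0.06],0.005]
    - [[0.0015,0.0245,0.0133],[-0.018,0.056,-0.085],0.005]
    - [[0.002,0.0285,0.0159],[-0.02,0.065,-0.1],0.005]
    - [[0.002,0.0285,0.0159],[-0.02,0.065,-0.1],0.005]

```text
time: 39.75
tool_pos: [0.6337, -0.1434, 0.1011]
tool_rot: [-3.135, 0.139, 1.489]
contact_force: [0.4, 6.2, -2.5]
opening: 0.0159
grip_force: 40.0
```

```bash
python3 b.py .14,0 .08,0 .04,0 0,0
```

```text
[ 0.6337 -0.1434  0.1014] 40.01340329647064 [-3.13522881  0.13941419  1.48848697]
0.14 0.0 shift [-0.0016  0.0041 -0.0005] turn [-0.007 -0.001 -0.006] F [-0.6  6.4 -2.6]
0.08 0.0 shift [-0.0004  0.0042  0.0159] turn [-0.007  0.059 -0.006] F [-0.6  6.4 -2.6]
0.04 0.0 shift [0.0009 0.0042 0.0267] turn [-0.007  0.099 -0.007] F [-0.6  6.4 -2.6]
0.0 0.0 shift [0.0027 0.0043 0.0375] turn [-0.007  0.139 -0.007] F [-0.6  6.4 -2.6]
```

Call:
arm_command:
  moves:
    - [[0.001,0.002,0],[-0.003,0,-0.003],0.005]
    - [[0.001,0.0042,0],[-0.007,0,-0.006],0.005]
    - [[0.001,0.0042,0],[-0.007,0,-0.006],0.005]
    - [[0.001,0.0042,0],[-0.007,0,-0.006],0.005]
    - [[0.001,0.0042,0],[-0.007,0,-0.006],0.005]

```text
time: 40.3
tool_pos: [0.6381, -0.1435, 0.1023]
tool_rot: [3.141, 0.142, 1.495]
contact_force: [-1.6, 7.0, -2.5]
opening: 0.0157
grip_force: 40.1
```

```bash
python3 b.py .14,0 .1,0 .06,0 .03,0 0,0
```

```text
[ 0.6381 -0.1435  0.1023] 40.07519781589508 [3.14094905 0.14154279 1.49507861]
0.14 0.0 shift [-0.0017 -0.0004  0.0005] turn [0.001 0.002 0.   ] F [-0.9  6.  -3. ]
0.1 0.0 shift [-0.001  -0.0004  0.0115] turn [0.001 0.042 0.   ] F [-0.9  6.  -3. ]
0.06 0.0 shift [ 0.0002 -0.0004  0.0223] turn [0.001 0.082 0.   ] F [-0.9  6.  -3. ]
0.03 0.0 shift [ 0.0013 -0.0004  0.0304] turn [0.001 0.112 0.   ] F [-0.9  6.  -3. ]
0.0 0.0 shift [ 0.0027 -0.0004  0.0385] turn [0.001 0.142 0.   ] F [-0.9  6.  -3. ]
```

Call:
arm_command:
  moves:
    - [[0.0005,-0.0004,0.006],[0,0.02,0],0.005]
    - [[0.001,-0.0004,0.0115],[0,0.042,0],0.005]
    - [[0.0015,-0.0004,0.017],[0,0.062,0],0.005]
    - [[0.002,-0.0004,0.0223],[0,0.082,0],0.005]
    - [[0.002,-0.0004,0.0223],[0,0.082,0],0.005]

```text
time: 40.85
tool_pos: [0.6374, -0.1449, 0.079]
tool_rot: [-3.141, 0.057, 1.494]
contact_force: [-0.7, 6.5, -2.8]
opening: 0.0159
grip_force: 40.1
```

```bash
python3 b.py .06,0 .03,0 .01,0
```

```text
[ 0.6376 -0.1449  0.0794] 40.077475905418396 [3.14108841 0.05789742 1.49380388]
0.06 0.0 shift [-0.0016 -0.     -0.0007] turn [ 0.    -0.002 -0.001] F [-0.7  6.7 -2.5]
0.03 0.0 shift [-0.0012 -0.      0.0075] turn [ 0.     0.028 -0.001] F [-0.7  6.7 -2.5]
0.01 0.0 shift [-0.0007 -0.      0.0129] turn [ 0.     0.048 -0.001] F [-0.7  6.7 -2.5]
```

Call:
arm_command:
  moves:
    - [[0.0005,0,0.005],[0,0.02,0],0.005]
    - [[0.001,0,0.01],[0,0.038,0],0.005]
    - [[0.001,0,0.0125],[0,0.048,0],0.005]
    - [[0.001,0,0.0125],[0,0.048,0],0.03]
    - [[0.001,0,0.0125],[0,0.048,0],0.03]

```text
time: 41.4
tool_pos: [0.6389, -0.147, 0.0685]
tool_rot: [3.137, 0.014, 1.493]
contact_force: [0.5, 0.2, 0.2]
opening: 0.0269
grip_force: 0.0
```

Call:
arm_command:
  moves:
    - [[0,0,0],[0,0,0],0.04]
    - [[0,0,0],[0,0,0],0.04]
    - [[0,0,0],[0,0,0],0.04]
    - [[0,0,-0.02],[0,0,0],0.04]
    - [[0,0,-0.05],[0,0,0],0.04]

```text
time: 41.9
tool_pos: [0.6372, -0.1446, 0.1169]
tool_rot: [-3.14, 0.012, 1.494]
contact_force: [0.2, 0.5, 0.2]
opening: 0.0404
grip_force: 0.0
```

Call:
arm_command:
  moves:
    - [[0,0,-0.04],[0,0,0],0.04]
    - [[0,0,-0.09],[0,0,0],0.04]
    - [[0,0,-0.13],[0,0,0],0.04]
    - [[0,0,-0.13],[0,0,0],0.04]
    - [[0,0,-0.13],[0,0,0],0.04]

```text
time: 42.4
tool_pos: [0.6385, -0.1433, 0.2493]
tool_rot: [3.136, 0.014, 1.494]
contact_force: [-0.1, 0.2, -0.7]
opening: 0.0401
grip_force: 0.0
```

```bash
python3 - <<'E'
from fit import *
s=robot.read_camera('side'); im=robot.read_camera('wrist'); sc=robot.read_camera('scene')
cv2.imwrite('pics/g.png',np.hstack([cv2.resize(s[110:250,180:320,::-1],(400,400),interpolation=cv2.INTER_CUBIC),cv2.resize(im[0:230,140:370,::-1],(400,400))]))
go(.6,-.1,.2)
E
```

```text
at [ 0.6374 -0.143   0.2463] yaw 1.4943 t 42.55 F [-0.6 -0.1  0.5] open 0.0398
shift [ 0.0405 -0.0406  0.0458] turn [-0.     0.012 -0.   ]
```

View pics/g.png

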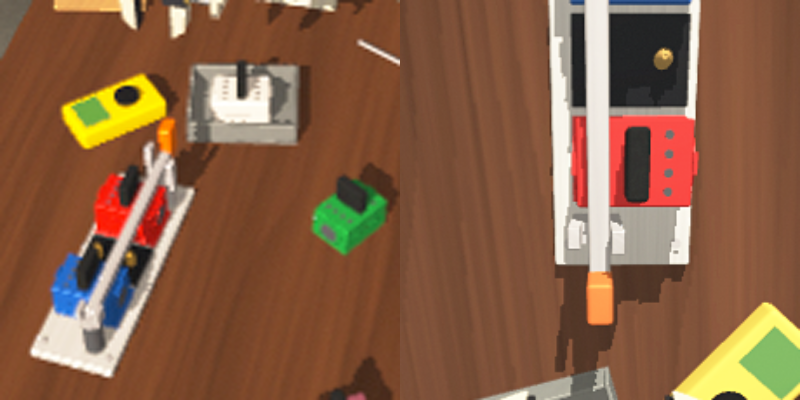

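The bar lies in the notch, between the lips at (574,235) and (617,238). Red and blue are seated, and white stands upright in the tray at (243,95). Handing in.

```bash
python3 -c "
from cell import robot
print(robot.hand_in())"
```

```text
the job is handed in; nothing more can be done
None
```

The job is handed in at about 43 s: the white module is upright in the tray, red and blue are pressed home on their own bays (no black module was seen), and the bar is back in the notch; the hand-in gave no verdict.

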